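Put the lantern back together from the drying rod

ROBOT

A 7-joint arm with a two-finger parallel gripper is mounted at the origin on the work surface. World frame = base frame: x ahead of the robot, y to its left, z up, the work surface at z = 0. Lengths are in m, angles in degrees, forces in N, time in s.
With the tool pointing down it reaches from about 0.425 to 0.875 m from the base axis. Payload 4.7 kg.
Tool frame: the origin (TCP) lies on the centre line of the jaws, within the pads' length; the fingertips stand env.nose_length ahead of it and the grasp point (between the pads) lies 8 mm behind it (env.nose_length is the distance from the TCP to the fingertips, in m); y points along the fingers, z is the direction in which the jaws open and shut, and the axes are right-handed (so a half turn about y gives the same grasp; the last joint's range is limited). The gripper opens to 87 mm and grips with 3 to 60 N. Pads are 19 mm wide; open, the fingers measure 117 mm over their backs; the gripper's body (75 mm by 190 mm) begins 51 mm behind the grasp point.
Start: joints at [71.224, 18.392, -4.016, 83.108, 1.295, 78.541, -3.26], TCP at [0.218, -0.612, 0.234] pointing down, gripper open.
Joint ranges: [-163.93, 163.93], [-17.29, 119.83], [-79.2, 71.16], [3.27, 140.29], [-89.18, 269.18], [5.43, 117.66], [-154.24, 154.24]. Speed limits (degrees/s): [147.25, 147.25, 180, 180, 180, 180, 180].

INTERFACE

Orientations are given as [roll, pitch, yaw] about the fixed x, y, z axes, in that order (R = Rz(yaw) Ry(pitch) Rx(roll)).
In Python, from cell import env, read_camera, camera_info, job, models gives the robot as it stands.
- The arm moves only by the tool move_arm, never from a script. Its argument "moves" is a list of rows, each a list of 6 numbers: the shift along the tool's x, y, z in mm, then the turn, a rotation vector about the tool's x, y, z in degrees. In form: [[x, y, z, ax, ay, az], ...]. A call has 1 to 20 rows; each row is the pose to reach, as a shift and turn from the pose commanded when the call began, along the tool's axes at that moment; what a row does not reach only later rows make up. A row lasts 1/12 s, in which the tool goes at most 41.7 mm and 7.16 degrees, less where a joint would pass 70% of its speed; a pose out of reach is approached as far as the arm can. A call with a gripper value outside its range is refused whole. "claw" is the finger opening in mm, from 0 to 87, set as the call begins (left out, the last holds). The fingers move at their own pace and stop on an object; "newtons" is the grip in N (left out, the last holds). Time passes only in rows, so rows that repeat a pose let the fingers close. It gives the time, the measured TCP pose, the force and the opening at its end, in the units of the state.
- env.get_obs(): the state, without advancing time (a new reading comes with each control period).
- read_camera(name): name is "side" or "top"; returns (picture, depth): 400x640x3 uint8, red, green, blue; 400x640 float32, m along the optical axis (not along the pixel's ray), 0 where there is no reading.
- camera_info(name): a dict with "fx", "fy", "cx", "cy" (pixels), "distortion" ([k1, k2, p1, p2, k3] as OpenCV has them; the pictures are not rectified), "R" (3x3) and "t" (3): a world point X has camera coordinates R X + t. Camera axes: x right, y down, z forward; pixel columns grow to the right and rows downward; lengths in m; the calibration is good to about 2 mm. A picture is of the moment at which its call begins. camera_info takes no time and is no camera call.
- job.sign_off(): hands the job in, once; it reports no verdict.
Trained networks look in the newest picture that a camera, given by its name, has taken for a name from the list of things; names that differ only in an ending like _2 or _b are one class to them, and where a whole thing is asked for, a point or a joint stands for the part that bears it (a point fixed in the world has none). Each returns a list of dicts, best first, with "score" (0 to 1); they miss things now and then, are a little off and sometimes report something else, mostly with a low value. They report only what shows in the picture. A call takes as long as a camera call. They do not tell look-alikes from the thing itself.
- models.spot_in(target, camera): "point" ([x, y, z] in m, in world coordinates, good to about 4 mm: the middle of the surface that is visible of it).
- models.cut_out(target, camera): "mask" (400x640 bool, what is visible of it).
The state is a dict: "time_s": time; "qpos": joint angles; "joint_velocities": joint speeds; "effort": joint torques, N m; "tool_pos": TCP position; "tool_rot": TCP orientation; "force": force on the tool from outside, world axes, zero at the start; "wrist_torque": the same for the moment, N m; "grip_width": finger opening in m.
Only numpy, scipy, OpenCV 4.12 (cv2) and the standard library are available. Lean on these libraries where they do the work, as an engineer would, in place of code of your own. Each camera call takes 0.05 s, during which the arm holds its last target.

TASK

Slide the square frosted sleeve off the open end of the drying rod and lay it gently on its side on the bare tabletop, letting go of it. Then take hold of it again another way and stand it upright on the lantern base, its narrow foot plugged fully home in the square socket, and let go. Leave the tumbler, the peg counter and the bottle opener where they are.

Things in the scene. Friction and masses are not known exactly. Their poses are not given: they have to be found in the camera images.
- sleeve_mid (a point): Centre of the loose lantern sleeve, a square tube of frosted acrylic 110 mm long, open right through: on its axis, half-way along. x runs along the tube: plain top end at x = +55 mm, shoulder between body and narrow foot at -41 mm, tip of the foot at -55 mm; y and z are square to the flat sides. It starts hanging level on the rod by its bore, its axis 11 mm below the rod's.
- sleeve: The same sleeve, same origin and axes. Body 54 x 54 mm outside and 96 mm long; at the foot end a narrower square spigot 43 x 43 mm outside, 14 mm long; bore 36 x 36 mm all through; about 0.2 kg. At the start the foot is towards the rod's open end and the top 10 to 45 mm from the post.
- rod_end (a point): Tip of the drying rod's open end, on the rod's axis, 140 mm above the table. x points along the level rod from the open end to the post, z up. Steel rod 14 mm in diameter, with a ball 20 mm in diameter at the open end (this is its tip). If the sleeve is not lifted a little as it slides, its bore catches on the ball; with the axes in line it clears the ball by 8 mm.
- stand: Fixed wooden drying stand that carries the rod; origin on the table under the centre of its post. The post is 24 mm thick (x), 60 mm wide (y) and 260 mm high; the rod leaves it towards -x, reaching 190 mm from the origin, at a height of 140 mm. Foot 14 mm high, 110 mm wide, from x = -90 to +50 mm.
- socket (a point): Centre of the mouth of the square socket in the top of the lantern base, 30 mm above the table; z up, x and y square to the sides. Socket 47 x 47 mm (2 mm of play on each side of the foot), 16 mm deep, 2 mm chamfer. With the foot fully home the shoulder rests on the base's top and the sleeve's centre is 41 mm above this point. The foot fits in any of four quarter turns.
- lantern_base: Fixed dark steel block 110 x 110 x 30 mm with the socket in its top; origin at the centre of its underside. A low white LED tealight on the socket's floor stays clear of the sleeve.
- tumbler: Bystander: loose empty frosted tumbler, 72 mm across the rim, 95 mm high, origin at the centre of its underside.
- peg_counter: Bystander: loose yellow plastic peg counter board, 56 x 180 x 18 mm (long along its y) with pegs 16 mm high, origin at the centre of its underside.
- bottle_opener: Bystander: loose flat steel bottle opener, about 142 mm long along its y, 40 mm wide, 6 mm thick, lying flat; origin on its underside near the middle.
Mind the look-alikes: they are no part of the job. Leave any pink or red look-alike of the sleeve alone. There is more than one size of the lantern_base; the one meant has the size given above.

How it is judged (in metres and radians):
On the way:
1. the sleeve is off the rod, lying on its side on the tabletop, at rest and let go (height (world z) of sleeve_mid between 0.022 and 0.033 m and angle between sleeve_mid's own x axis and vertical between 1.45 and 1.69 rad and contact force between the fingers and sleeve below 0.2 N and linear speed of sleeve below 0.02 m/s), for 0.2 s.
At the end, for the whole second after the job is handed in: The sleeve stands upright (within 0.06 rad), top end up, its foot fully home in the lantern base's socket: its centre is 37 to 44 mm above the socket's mouth and within 5 mm of the socket's centre seen from above; it is at rest and released (horizontal distance between sleeve_mid and socket below 0.005 m and z of sleeve_mid in the frame of socket between 0.037 and 0.044 m and angle between sleeve_mid's own x axis and vertical below 0.06 rad and linear speed of sleeve below 0.02 m/s and angular speed of sleeve below 0.1 rad/s and contact force between the fingers and sleeve below 0.1 N); the robot touches nothing.
It fails at once if the sleeve is dropped (moves faster than 0.5 m/s out of the fingers) (contact force between the fingers and sleeve below 0.1 N and linear speed of sleeve above 0.5 m/s).
It fails at once if a bystander is moved more than 30 mm or the tumbler is tipped (distance of any of tumbler, peg_counter, bottle_opener from where it was at the start of the episode above 0.03 m or angle between tumbler's own z axis and vertical above 0.5 rad).
It also fails if it takes over 72 s, if anything falls off the work surface, if the arm or the gripper's body presses on something with over 40 N, if the wrist force passes 120 N, or if a joint passes its speed limit or range.

## Working session

There is one attempt and no reset: what is moved stays moved. The work goes in short steps, Python scripts to look and compute and a tool call to move; the robot and the scene stay as the last step left them, time stands still between calls to the robot, and variables do not carry over. Pictures are saved under pics/ and viewed, and the job is handed in when it is done.

Besides the shell and the picture viewer there is one more tool, called after "Call:" in YAML: its name, and indented under it one key for each argument. move_arm: Moves the arm, as the interface text tells. Its arguments: {"type":"object","properties":{"moves":{"type":"array","items":{"type":"array","items":{"type":"number"}}},"claw":{"type":"number"},"newtons":{"type":"number"}},"required":["moves"]}

```bash
ls; mkdir -p pics; python3 - <<'E'
from cell import env, read_camera, camera_info, job, models
import cv2, numpy as np
for c in ("side","top"):
    p,d=read_camera(c); cv2.imwrite(f"pics/{c}0.png",p[:,:,::-1]); np.save(f"{c}_d.npy",d); np.save(f"{c}_p.npy",p)
    i=camera_info(c); print(c,i)
    for n in ("sleeve","stand","lantern_base","tumbler","peg_counter","bottle_opener"):
        try: print(n,[(np.round(r["point"],3).tolist(),round(r["score"],2)) for r in models.spot_in(n,c)])
        except Exception as e: print(n,e)
print(env.nose_length, env.get_obs())
E
```

```text
pics
side {'fx': 518.4435150596587, 'fy': 518.4435150596587, 'cx': 317.40210929309023, 'cy': 192.35000476727328, 'distortion': array([0.04553534, 0.        , 0.        , 0.        , 0.        ]), 'R': array([[-0.92093143, -0.38969243,  0.00501119],
       [-0.25258492,  0.58702449, -0.7691574 ],
       [ 0.29679312, -0.70960697, -0.63903974]]), 't': array([0.47792808, 0.29084498, 1.40427588])}
sleeve [([0.719, 0.233, 0.052], 0.95), ([0.707, 0.389, 0.057], 0.94), ([0.559, 0.154, 0.155], 0.81)]
stand [([0.539, 0.273, 0.081], 0.83)]
lantern_base [([0.574, -0.304, 0.03], 0.98), ([0.554, -0.536, 0.041], 0.95), ([0.793, -0.24, 0.04], 0.79)]
tumbler [([0.718, 0.084, 0.072], 0.78)]
peg_counter [([0.344, -0.161, 0.015], 0.69)]
bottle_opener [([0.321, 0.103, 0.006], 0.61)]
top {'fx': 447.8608817732557, 'fy': 447.8608817732557, 'cx': 320.5501701379585, 'cy': 196.14705423405096, 'distortion': array([-0.10870113,  0.        ,  0.        ,  0.        ,  0.        ]), 'R': array([[ 1.18212461e-03, -9.99999300e-01, -4.53031301e-05],
       [-9.92548439e-01, -1.16779679e-03, -1.21845113e-01],
       
[... 512 characters left out ...]
5)]
0.011 {'time_s': 0.7, 'qpos': array([71.22501586, 18.38819027, -4.01877384, 83.10602142,  1.29716774,
       78.53892707, -3.25875248]), 'joint_velocities': array([ 0.03573683,  0.07462347, -0.05254537, -0.08542967,  0.0570927 ,
        0.09207612,  0.06047614]), 'effort': array([ 2.65260169e-04, -4.90944958e+01, -4.02696608e-01, -3.12702477e+01,
       -6.36213413e-02,  3.37699789e-02,  5.05089304e-06]), 'tool_pos': array([ 0.21786419, -0.6124494 ,  0.23364268]), 'tool_rot': array([-8.99878794e+01, -3.86852588e-03, -1.60412039e+02]), 'force': array([ 0.14226907, -1.1126035 , -0.09787441]), 'wrist_torque': array([-0.028181  ,  0.02090865,  0.0003506 ]), 'grip_width': 0.08718854864352686}
```

View pics/side0.png

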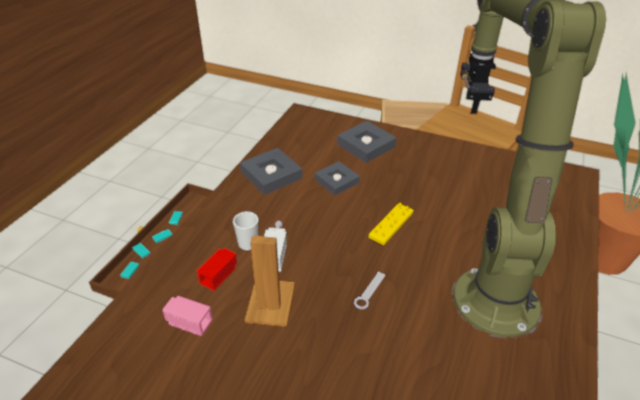

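View pics/top0.png

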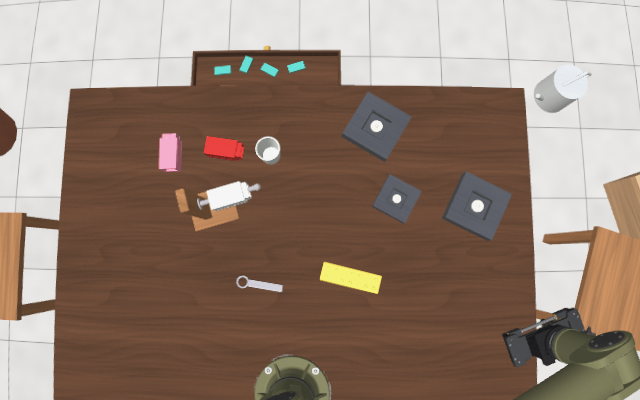

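```bash
cat > h.py <<'E'
from cell import env, read_camera, camera_info, job, models
import cv2, numpy as np
def cloud(c,d):
    i=camera_info(c); K=np.array([[i['fx'],0,i['cx']],[0,i['fy'],i['cy']],[0,0,1]])
    v,u=np.mgrid[:400,:640]
    n=cv2.undistortPointsIter(np.stack([u,v],-1).reshape(-1,1,2).astype(float),K,i['distortion'],None,None,(3,50,1e-9)).reshape(400,640,2)
    P=np.dstack([n[...,0]*d,n[...,1]*d,d]); W=(P-i['t'])@i['R']
    W[d==0]=np.nan
    return W
def proj(c,X):
    i=camera_info(c); K=np.array([[i['fx'],0,i['cx']],[0,i['fy'],i['cy']],[0,0,1]])
    return cv2.projectPoints(np.atleast_2d(X).astype(float),cv2.Rodrigues(i['R'])[0],i['t'],K,i['distortion'])[0].reshape(-1,2)
E
python3 - <<'E'
from h import *
W=cloud("top",np.load("top_d.npy")); S=cloud("side",np.load("side_d.npy"))
def box(W,c,r,z0,z1):
    m=(np.hypot(W[...,0]-c[0],W[...,1]-c[1])<r)&(W[...,2]>z0)&(W[...,2]<z1); return W[m]
print("table z",np.nanmedian(box(W,(0.6,-0.05),.08,-.05,.05)[:,2]),np.nanmedian(box(S,(0.6,-0.05),.08,-.05,.05)[:,2]))
for n,A in (("top",W),("side",S)):
  for c in ((.574,-.31),(.557,-.55),(.804,-.25)):
    P=box(A,c,.12,.015,.08); z=np.median(P[:,2]); P=P[abs(P[:,2]-z)<.006]
    r=cv2.minAreaRect(P[:,:2].astype(np.float32)*1000); print(n,c,z,r,np.median(P,0))
  P=box(A,(.565,.19),.2,.1,.3); P=P[P[:,2]>.1]
  print(n,len(P))
  r=P[(P[:,2]<.18)]; 
  for k in sorted(r.tolist(),key=lambda q:q[1])[::max(1,len(r)//40)]: print(np.round(k,3))
E
```

```text
table z 0.00031685394815785667 -0.0012162430865540965
top (0.574, -0.31) 0.029647411300898163 ((578.4999389648438, -315.10809326171875), (111.01998138427734, 111.46524047851562), 61.36073303222656) [ 0.57873137 -0.31505915  0.02996794]
top (0.557, -0.55) 0.04171829401963325 ((556.735595703125, -560.5833740234375), (159.99847412109375, 158.30072021484375), 63.48540496826172) [ 0.55398737 -0.56047259  0.04260921]
top (0.804, -0.25) 0.04184431498530586 ((803.736572265625, -256.1626281738281), (157.12213134765625, 160.5463104248047), 58.998077392578125) [ 0.80205591 -0.25496002  0.042597  ]
top 1561
[0.594 0.083 0.141]
[0.592 0.096 0.15 ]
[0.585 0.108 0.142]
[0.568 0.117 0.119]
[0.583 0.121 0.112]
[0.591 0.125 0.156]
[0.592 0.128 0.155]
[0.595 0.132 0.151]
[0.564 0.135 0.158]
[0.586 0.139 0.157]
[0.591 0.142 0.157]
[0.552 0.145 0.16 ]
[0.574 0.149 0.16 ]
[0.572 0.152 0.155]
[0.602 0.156 0.156]
[0.549 0.159 0.117]
[0.569 0.163 0.158]
[0.564 0.166 0.155]
[0.578 0.169 0.155]
[0.594 0.172 0.155]
[0.545 0.176 0.155]
[0.588 0.179 0.16 ]
[0.586 0.183 0.156]
[0.545 0.186 0.15 ]
[0.558 0.19  0.15
[... 992 characters left out ...]

[0.58  0.14  0.154]
[0.553 0.144 0.115]
[0.553 0.147 0.156]
[0.551 0.152 0.154]
[0.564 0.155 0.159]
[0.549 0.158 0.135]
[0.548 0.165 0.13 ]
[0.545 0.173 0.112]
[0.542 0.182 0.152]
[0.546 0.19  0.155]
[0.536 0.202 0.13 ]
[0.534 0.212 0.114]
[0.534 0.218 0.142]
[0.517 0.257 0.145]
[0.514 0.266 0.104]
[0.521 0.268 0.114]
[0.526 0.269 0.106]
[0.517 0.27  0.111]
[0.528 0.271 0.118]
[0.528 0.272 0.111]
[0.53  0.272 0.159]
[0.532 0.273 0.174]
[0.542 0.274 0.17 ]
[0.541 0.275 0.147]
[0.536 0.276 0.16 ]
[0.55  0.277 0.155]
[0.535 0.278 0.17 ]
[0.553 0.278 0.145]
[0.549 0.279 0.147]
[0.555 0.28  0.178]
[0.566 0.281 0.104]
[0.56  0.282 0.134]
[0.561 0.282 0.152]
[0.571 0.283 0.131]
[0.567 0.284 0.17 ]
```

```bash
python3 - <<'E'
import cv2
t=cv2.imread("pics/top0.png");cv2.imwrite("pics/topz.png",cv2.resize(t[170:240,150:290],None,fx=5,fy=5,interpolation=cv2.INTER_CUBIC))
t=cv2.imread("pics/side0.png");cv2.imwrite("pics/sidez.png",cv2.resize(t[200:335,210:310],None,fx=4.4,fy=4.4,interpolation=cv2.INTER_CUBIC))
E
```

```text
(no output)
```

View pics/topz.png

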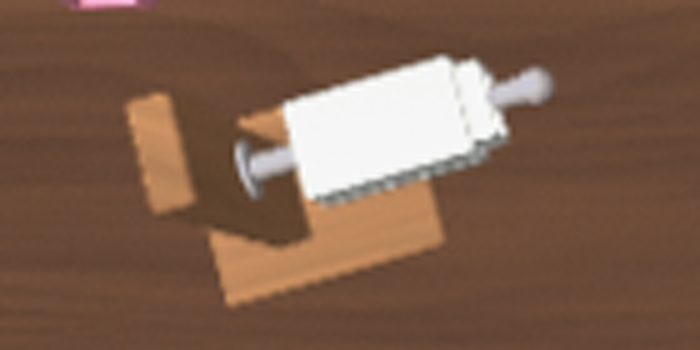

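View pics/sidez.png

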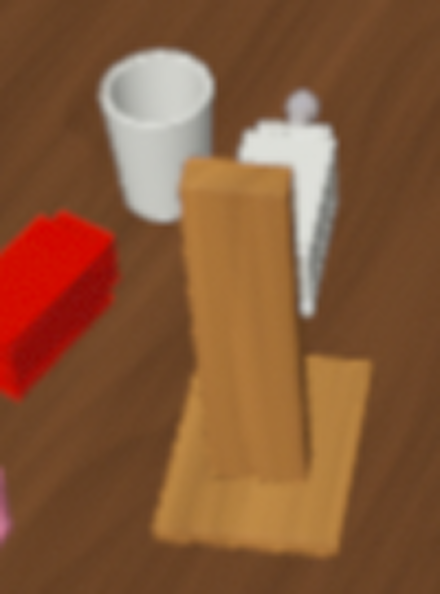

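```bash
python3 - <<'E'
from h import *
for c in ("top","side"):
    W=cloud(c,np.load(f"{c}_d.npy")); p=np.load(f"{c}_p.npy").astype(int)
    white=(p.min(2)>150)&(p.max(2)-p.min(2)<30)
    m=white&(abs(W[...,2]-.156)<.009)&(abs(W[...,0]-.57)<.07)&(abs(W[...,1]-.17)<.11)
    P=W[m]; print(c,len(P),"z",np.median(P[:,2]))
    r=cv2.minAreaRect(P[:,:2].astype(np.float32)*1000); print(r)
    r=cv2.fitLine(P[:,:2].astype(np.float32),cv2.DIST_L2,0,.01,.01).ravel();print(r)
    d=np.array([0.27,-.96]) if c=="x" else (r[:2] if r[1]<0 else -r[:2]); d=d/np.linalg.norm(d); n=np.array([-d[1],d[0]])
    s=P[:,:2]@d; t=P[:,:2]@n
    for pc in ((1,99),(3,97)): 
        a=np.percentile(s,pc); b=np.percentile(t,pc); print("along",a,"across",b, a[1]-a[0],b[1]-b[0])
    # post, rod ends
    Q=W[(W[...,2]>.235)&(W[...,2]<.29)&(W[...,1]<.35)&(W[...,1]>.15)&(W[...,0]>.4)&(W[...,0]<.65)]
    print("post",len(Q),cv2.minAreaRect(Q[:,:2].astype(np.float32)*1000))
    B=W[(W[...,2]>.12)&(W[...,2]<.16)&(W[...,1]<.105)&(W[...,1]>.06)&(W[...,0]>.55)&(W[...,0]<.63)]
    print("rod end",len(B),np.median(B,0),B[:,1].min(),"top",B[:,2].max())
    for n_,rr in zip(range(3),[.02]*3): pass
    # foot of stand
    F=W[(abs(W[...,2]-.014)<.006)&(abs(W[...,0]-.54)<.12)&(abs(W[...,1]-.22)<.12)&(p[...,0]>150)&(p[...,2]<120)]
    print("foot",len(F),cv2.minAreaRect(F[:,:2].astype(np.float32)*1000))
E
```

```text
top 811 z 0.1557315208202629
((573.4443969726562, 170.53262329101562), (54.872032165527344, 172.5555877685547), 16.723299026489258)
[ 0.28458804 -0.95864993  0.57256854  0.17138995]
along [-0.0836555   0.07927123] across [0.57110579 0.62409564] 0.16292672533596986 0.0529898579249668
along [-0.06108384  0.05744136] across [0.5725066  0.62316556] 0.11852520543045869 0.05065895309821322
post 256 ((545.7064208984375, 264.6898498535156), (59.91636276245117, 23.566509246826172), 16.220312118530273)
rod end 52 [0.59509668 0.09347373 0.14647166] 0.08321087607833996 top 0.15336878576319424
foot 573 ((551.4554443359375, 246.3721160888672), (108.39803314208984, 138.66241455078125), 15.82240104675293)
side 283 z 0.15401716767386017
((577.3828125, 156.4473114013672), (53.466819763183594, 138.66847229003906), 18.281957626342773)
[ 0.5768322  -0.8168627   0.5703862   0.15263242]
along [0.13429975 0.26758716] across [0.5312513  0.58316918] 0.1332874135078493 0.051917877994072215
along [0.13782742 0.25958738] across [0.53351574 0.57983995] 0.12175995548678423 0.04632421282374222
post 353 ((544.9384765625, 266.5631103515625), (60.575660705566406, 29.779565811157227), 17.326133728027344)
rod end 37 [0.59369648 0.09657981 0.14466625] 0.08651719465063862 top 0.1524458419950528
foot 1037 ((550.8783569335938, 248.2105712890625), (109.45578002929688, 143.04234313964844), 16.823713302612305)
```

```bash
python3 - <<'E'
from h import *
c="top"
W=cloud(c,np.load(f"{c}_d.npy")); p=np.load(f"{c}_p.npy").astype(int)
a=np.radians(16.3); d=np.array([np.sin(a),-np.cos(a)]); n=np.array([np.cos(a),np.sin(a)]); o=np.array([.5455,.265])
white=(p.min(2)>150)&(p.max(2)-p.min(2)<30)
m=white&(abs(W[...,2]-.156)<.009)&(abs(W[...,0]-.57)<.07)&(abs(W[...,1]-.17)<.11)
P=W[m]; s=(P[:,:2]-o)@d*1000; t=(P[:,:2]-o)@n*1000
for lo in range(10,200,10):
    k=(s>=lo)&(s<lo+10)
    if k.sum(): print(lo,k.sum(),t[k].min().round(1),t[k].max().round(1),P[k,2].mean().round(3))
k=abs(abs(t-np.median(t))-16)<6; print(s[k].min(),s[k].max(),np.median(t))
E
```

```text
10 11 -8.1 13.2 0.154
20 9 -3.6 3.4 0.149
30 7 -5.1 2.6 0.149
40 42 -26.8 25.5 0.156
50 73 -27.3 26.2 0.156
60 66 -27.3 26.5 0.156
70 77 -27.3 25.9 0.157
80 71 -27.0 25.5 0.156
90 67 -26.8 26.5 0.156
100 70 -26.8 25.8 0.156
110 74 -26.9 27.9 0.156
120 71 -26.9 26.2 0.156
130 76 -25.8 26.4 0.155
140 51 -20.3 20.4 0.152
150 24 -21.0 21.7 0.15
160 4 -2.0 3.5 0.149
170 11 -4.8 5.5 0.15
180 7 -4.7 7.6 0.15
12.77968959113133 152.88678869132022 -0.4154018382119181
```

```bash
cat > plan.py <<'E'
import numpy as np, json, sys
from scipy.spatial.transform import Rotation as R
def rot(rpy): return R.from_euler('xyz',rpy,degrees=True)
def load():
    c=json.load(open('cmd.json')); return np.array(c['p']),R.from_matrix(c['R'])
def save(p,r): json.dump(dict(p=list(map(float,p)),R=r.as_matrix().tolist()),open('cmd.json','w'))
def rel(p0,r0,p,r):
    return np.r_[r0.inv().apply((np.array(p)-p0)*1000),(r0.inv()*r).as_rotvec(degrees=True)]
def apply(p0,r0,row):
    row=np.array(row,float); return p0+r0.apply(row[:3]/1000), r0*R.from_rotvec(row[3:],degrees=True)
def did(row):
    p,r=load(); p,r=apply(p,r,row); save(p,r)
def tilt(yaw,th):  # tool down with yaw, then tilted by th deg about tool z
    return rot([-90,0,yaw])*R.from_rotvec([0,0,th],degrees=True)
def status():
    from cell import env
    o=env.get_obs(); p,r=load()
    print('t',o['time_s'],'q',np.round(o['qpos'],1),'F',np.round(o['force'],1),'w',round(o['grip_width']*1000,1))
    print('cmd',np.round(p,4),np.round(r.as_euler('xyz',degrees=True),2),'meas',np.round(o['tool_pos'],4),np.round(o['tool_rot'],2))
E
python3 - <<'E'
from plan import *
save([.218,-.612,.234],rot([-90,0,-160.4])); p,r=load()
print(rel(p,r,[.6,-.25,.28],tilt(-112.6,0)).round(1))
E
```

```text
[-481.3  -46.  -212.9    0.   -47.8    0. ]
```

Call:
move_arm:
  moves:
    - [-481,-46,-213,0,-48,0]
    - [-481,-46,-213,0,-48,0]
    - [-481,-46,-213,0,-48,0]
    - [-481,-46,-213,0,-48,0]
    - [-481,-46,-213,0,-48,0]
    - [-481,-46,-213,0,-48,0]
    - [-481,-46,-213,0,-48,0]
    - [-481,-46,-213,0,-48,0]
    - [-481,-46,-213,0,-48,0]
    - [-481,-46,-213,0,-48,0]
    - [-481,-46,-213,0,-48,0]
    - [-481,-46,-213,0,-48,0]
    - [-481,-46,-213,0,-48,0]
    - [-481,-46,-213,0,-48,0]
    - [-481,-46,-213,0,-48,0]
  claw: 87
  newtons: 20

```text
time_s: 1.95
tool_pos: [0.601, -0.2479, 0.2795]
tool_rot: [-90.0, 0.0, -112.1]
force: [0.1, -0.3, 0.0]
grip_width: 0.0869
```

```bash
python3 - <<'E'
from plan import *
did([-481,-46,-213,0,-48,0]); status(); p,r=load()
print(rel(p,r,[.5735,.169,.24],tilt(-73.7,0)).round(1))
E
```

```text
t 1.95 q [ 39.9  19.4 -26.   78.3   8.4  84.2  -7.8] F [ 0.1 -0.3  0. ] w 86.9
cmd [ 0.5997 -0.25    0.28  ] [ -90.    -0.  -112.4] meas [ 0.601  -0.2479  0.2795] [-9.0000e+01  5.0000e-02 -1.1214e+02]
[-377.4   40.  -183.9   -0.   -38.7    0. ]
```

Call:
move_arm:
  moves:
    - [-377,0,-184,0,-38.7,0]
    - [-377,0,-184,0,-38.7,0]
    - [-377,0,-184,0,-38.7,0]
    - [-377,0,-184,0,-38.7,0]
    - [-377,0,-184,0,-38.7,0]
    - [-377,0,-184,0,-38.7,0]
    - [-377,0,-184,0,-38.7,0]
    - [-377,0,-184,0,-38.7,0]
    - [-377,0,-184,0,-38.7,0]
    - [-377,0,-184,0,-38.7,0]
    - [-377,0,-184,0,-38.7,0]
    - [-377,20,-184,0,-38.7,0]
    - [-377,40,-184,0,-38.7,0]
    - [-377,40,-184,0,-38.7,0]

```text
time_s: 3.12
tool_pos: [0.5716, 0.1651, 0.2356]
tool_rot: [-90.4, -0.1, -73.8]
force: [-1.1, -1.3, -1.4]
grip_width: 0.0872
```

```bash
python3 - <<'E'
from plan import *
did([-377,40,-184,0,-38.7,0]); status(); p,r=load()
print(rel(p,r,[.5735,.169,.121],tilt(-73.7,0)).round(1))
from h import *
for c in ("top","side"):
    P,d=read_camera(c); cv2.imwrite(f"pics/{c}1.png",cv2.resize(P[:,:,::-1][130:330,140:440],None,fx=2.6,fy=2.6))
E
```

```text
t 3.1167 q [ 17.2  16.5 -43.3  89.6  11.5  78.8 -11.1] F [-1.1 -1.3 -1.4] w 87.2
cmd [0.5732 0.1687 0.24  ] [-90.   -0.  -73.7] meas [0.5716 0.1651 0.2356] [-9.038e+01 -8.000e-02 -7.384e+01]
[ -0.2 119.    0.4   0.    0.    0. ]
```

View pics/side1.png

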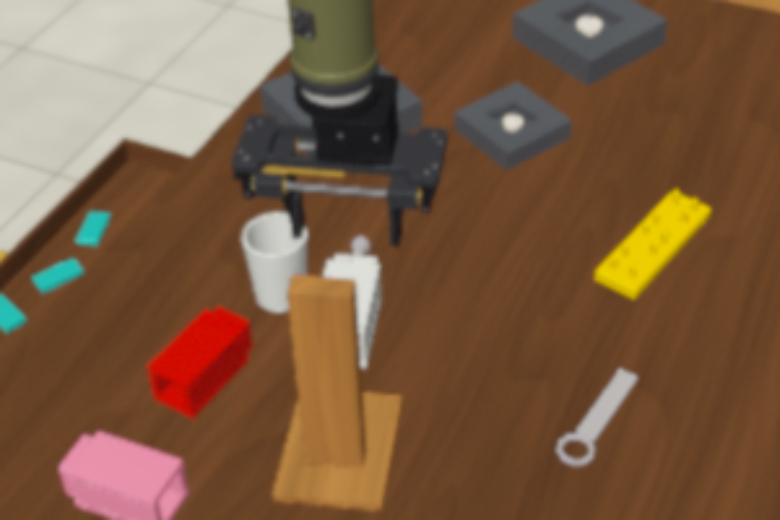

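View pics/top1.png

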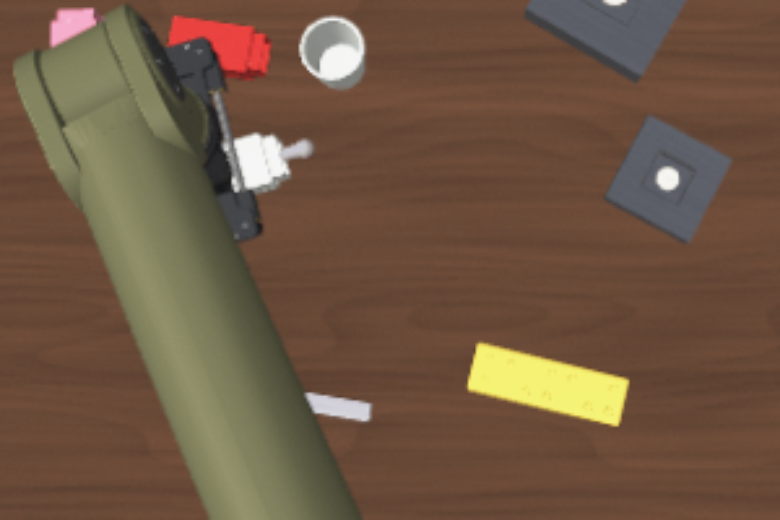

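Call:
move_arm:
  moves:
    - [0,20,0,0,0,0]
    - [0,40,0,0,0,0]
    - [0,60,0,0,0,0]
    - [0,75,0,0,0,0]
    - [0,90,0,0,0,0]
    - [0,100,0,0,0,0]
    - [0,110,0,0,0,0]
    - [0,119,0,0,0,0]
    - [0,119,0,0,0,0]
    - [0,119,0,0,0,0]
    - [0,119,0,0,0,0]

```text
time_s: 4.13
tool_pos: [0.5738, 0.1683, 0.1213]
tool_rot: [-89.9, -0.0, -73.7]
force: [0.2, -0.1, 0.4]
grip_width: 0.0872
```

```bash
python3 - <<'E'
from plan import *
did([0,119,0,0,0,0]); status()
from h import *
for c in ("side",):
    P,d=read_camera(c); cv2.imwrite(f"pics/{c}2.png",cv2.resize(P[:,:,::-1][170:290,210:330],None,fx=4.5,fy=4.5))
E
```

```text
t 4.1333 q [ 15.5  21.8 -41.9  97.5  15.6  66.7 -14.2] F [ 0.2 -0.1  0.4] w 87.2
cmd [0.5732 0.1687 0.121 ] [-90.    0.  -73.7] meas [0.5738 0.1683 0.1213] [-8.993e+01 -1.000e-02 -7.372e+01]
```

View pics/side2.png

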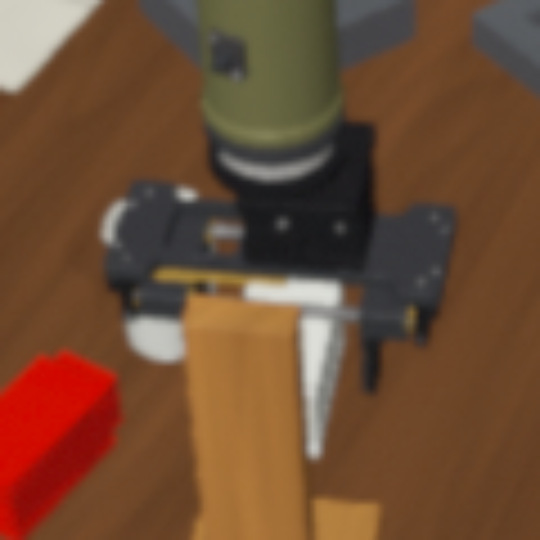

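Call:
move_arm:
  moves:
    - [0,0,0,0,0,0]
    - [0,0,0,0,0,0]
    - [0,0,0,0,0,0]
    - [0,0,0,0,0,0]
    - [0,0,0,0,0,0]
    - [0,0,0,0,0,0]
    - [0,0,0,0,0,0]
    - [0,0,0,0,0,0]
    - [0,0,0,0,0,0]
    - [0,0,0,0,0,0]
  claw: 40
  newtons: 20

```text
time_s: 5.02
tool_pos: [0.5735, 0.1682, 0.1206]
tool_rot: [-90.0, -0.0, -73.7]
force: [0.8, 1.3, 1.1]
grip_width: 0.0543
```

Call:
move_arm:
  moves:
    - [0,-4,0,0,0,0]
    - [0,-8,0,0,0,0]
    - [0,-11,0,0,0,0]
    - [0,-11,0,0,0,0]
    - [0,-11,0,0,0,0]
    - [0,-11,0,0,0,0]

```text
time_s: 5.52
tool_pos: [0.5732, 0.1681, 0.1314]
tool_rot: [-90.0, -0.0, -73.7]
force: [-0.7, 0.4, -2.8]
grip_width: 0.0538
```

```bash
python3 - <<'E'
from plan import *
did([0,-11,0,0,0,0]); status()
E
```

```text
t 5.5167 q [ 15.8  21.2 -42.1  96.9  15.1  67.8 -13.9] F [-0.7  0.4 -2.8] w 53.8
cmd [0.5732 0.1687 0.132 ] [-90.   -0.  -73.7] meas [0.5732 0.1681 0.1314] [-9.002e+01 -1.000e-02 -7.371e+01]
```

Call:
move_arm:
  moves:
    - [5,-11,0,0,0,0]
    - [15,-11,0,0,0,0]
    - [25,-11,0,0,0,0]
    - [35,-11,0,0,0,0]
    - [45,-11,0,0,0,0]
    - [55,-11,0,0,0,0]
    - [65,-11,0,0,0,0]
    - [75,-11,0,0,0,0]
    - [85,-11,0,0,0,0]
    - [95,-11,0,0,0,0]
    - [105,-11,0,0,0,0]
    - [115,-11,0,0,0,0]
    - [125,-11,0,0,0,0]
    - [135,-11,0,0,0,0]
    - [145,-11,0,0,0,0]
    - [155,-11,0,0,0,0]
    - [165,-11,0,0,0,0]
    - [175,-11,0,0,0,0]
    - [182,-11,0,0,0,0]
    - [182,-11,0,0,0,0]

```text
time_s: 7.18
tool_pos: [0.6252, -0.01, 0.1429]
tool_rot: [-90.0, -0.1, -73.9]
force: [-0.3, -0.5, -1.7]
grip_width: 0.0539
```

```bash
python3 - <<'E'
from plan import *
did([182,-11,0,0,0,0]); status()
from h import *
for c in ("side","top"):
    P,d=read_camera(c); cv2.imwrite(f"pics/{c}3.png",cv2.resize(P[:,:,::-1][130:280,200:400],None,fx=4,fy=4))
    np.save(c+"3d.npy",d)
    np.save(c+"3p.npy",P)
E
```

```text
t 7.1833 q [ 28.4  22.9 -37.7  92.3  14.8  69.8   3.8] F [-0.3 -0.5 -1.7] w 53.9
cmd [ 0.6243 -0.006   0.143 ] [-90.    0.  -73.7] meas [ 0.6252 -0.01    0.1429] [-89.97  -0.11 -73.94]
```

View pics/side3.png

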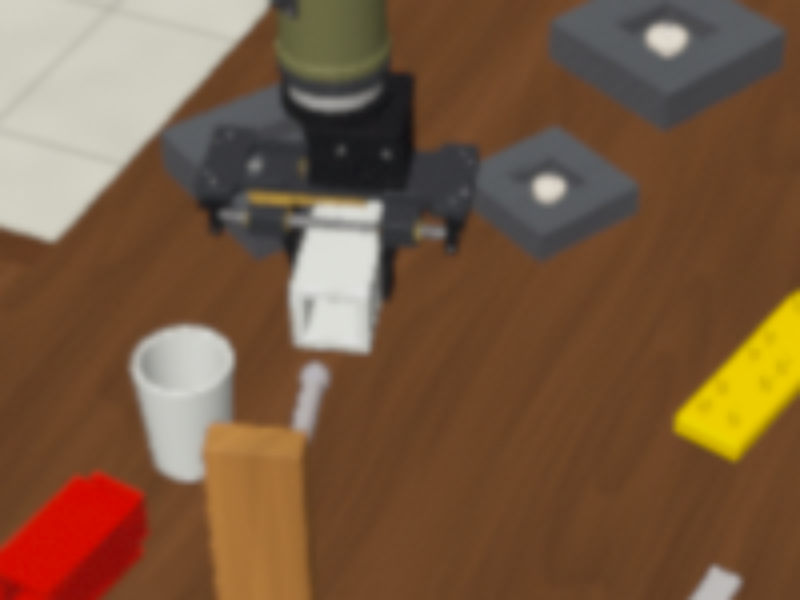

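View pics/top3.png

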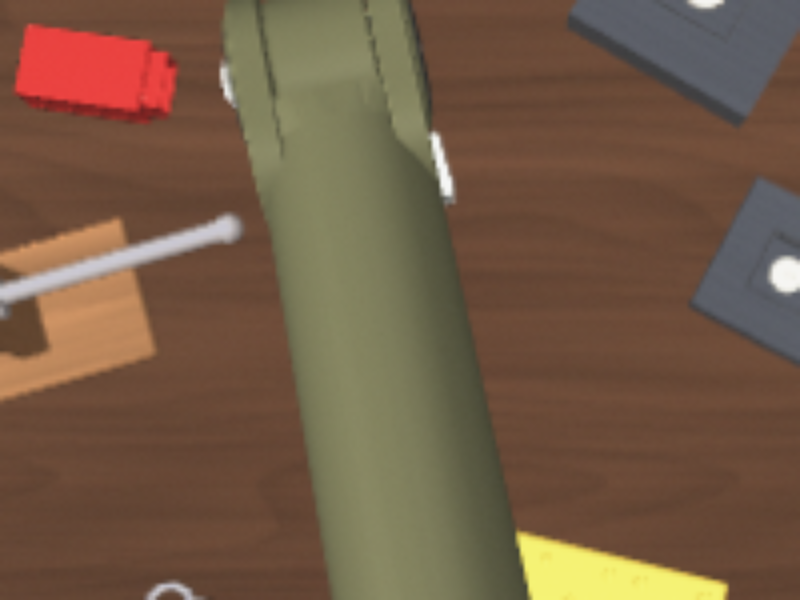

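```bash
python3 - <<'E'
from plan import *
from h import *
a=np.radians(16.3); d=np.array([np.sin(a),-np.cos(a)]); n=np.array([np.cos(a),np.sin(a)])
tcp=np.array([.6252,-.01])
W=cloud("side",np.load("side3d.npy")); p=np.load("side3p.npy").astype(int)
white=(p.min(2)>150)&(p.max(2)-p.min(2)<25)
s=(W[...,:2]-tcp)@d*1000; t=(W[...,:2]-tcp)@n*1000; z=W[...,2]*1000
m=white&(abs(t)<40)&(s>-75)&(s<75)&(z>60)
v,u=np.nonzero(m); print(m.sum(),u.min(),u.max(),v.min(),v.max())
for lo in range(-75,75,8):
    k=m&(s>=lo)&(s<lo+8)
    if k.sum(): print(lo,k.sum(),"t",t[k].min().round(1),t[k].max().round(1),"z",np.percentile(z[k],[2,50,98]).round(1))
E
```

```text
635 273 294 155 217
-67 61 t -27.4 24.2 z [125.6 150.  178.5]
-59 142 t -28.6 26.0 z [124.9 163.4 179.3]
-51 62 t -28.2 23.7 z [129.1 175.3 180.5]
-43 56 t -33.2 24.9 z [130.  175.5 215.4]
-35 84 t -28.6 26.6 z [129.8 176.1 318.1]
-27 52 t -27.3 24.6 z [128.9 175.5 215.9]
-19 45 t -25.8 33.9 z [128.5 175.2 179.5]
-11 34 t -27.1 24.8 z [172.4 176.7 180.4]
-3 27 t -23.4 25.9 z [173.1 176.3 179.4]
5 20 t -21.9 25.2 z [171.7 174.7 178.5]
13 3 t -21.4 8.8 z [173.2 179.  181.9]
21 17 t -22.1 19.2 z [172.9 177.  179. ]
29 23 t -21.2 25.6 z [172.1 175.  178.7]
37 6 t -19.5 24.4 z [170.2 172.9 174.4]
45 3 t -18.6 -12.8 z [168.6 169.4 169.4]
```

```bash
python3 - <<'E'
from plan import *
p,r=load()
print(rel(p,r,[.60,-.08,.143],tilt(-187.6,0)).round(1))
E
```

```text
[ 64.2  -0.  -44.1  -0.  113.9  -0. ]
```

Call:
move_arm:
  moves:
    - [16,0,-11,0,0,0]
    - [32,0,-22,0,5,0]
    - [48,0,-33,0,11,0]
    - [64,0,-44,0,17,0]
    - [64,0,-44,0,24,0]
    - [64,0,-44,0,31,0]
    - [64,0,-44,0,38,0]
    - [64,0,-44,0,45,0]
    - [64,0,-44,0,52,0]
    - [64,0,-44,0,59,0]
    - [64,0,-44,0,66,0]
    - [64,0,-44,0,73,0]
    - [64,0,-44,0,80,0]
    - [64,0,-44,0,87,0]
    - [64,0,-44,0,94,0]
    - [64,0,-44,0,101,0]
    - [64,0,-44,0,107,0]
    - [64,0,-44,0,111,0]
    - [64,0,-44,0,114,0]
    - [64,0,-44,0,114,0]

```text
time_s: 8.95
tool_pos: [0.6, -0.0789, 0.1426]
tool_rot: [-90.0, -0.0, 172.3]
force: [-0.4, -0.7, -1.5]
grip_width: 0.054
```

```bash
python3 - <<'E'
from plan import *
did([64,0,-44,0,114,0]); status()
from h import *
for c in ("side",):
    P,d=read_camera(c); cv2.imwrite(f"pics/{c}4.png",cv2.resize(P[:,:,::-1][100:280,200:440],None,fx=3.3,fy=3.3))
    np.save(c+"3d.npy",d)
    np.save(c+"3p.npy",P)
E
```

```text
t 8.95 q [ 21.6  17.6 -19.9  95.8   6.3  67.8 -97.5] F [-0.4 -0.7 -1.5] w 54.0
cmd [ 0.6    -0.0798  0.143 ] [-90.    0.  172.3] meas [ 0.6    -0.0789  0.1426] [-90.02  -0.   172.32]
```

View pics/side4.png

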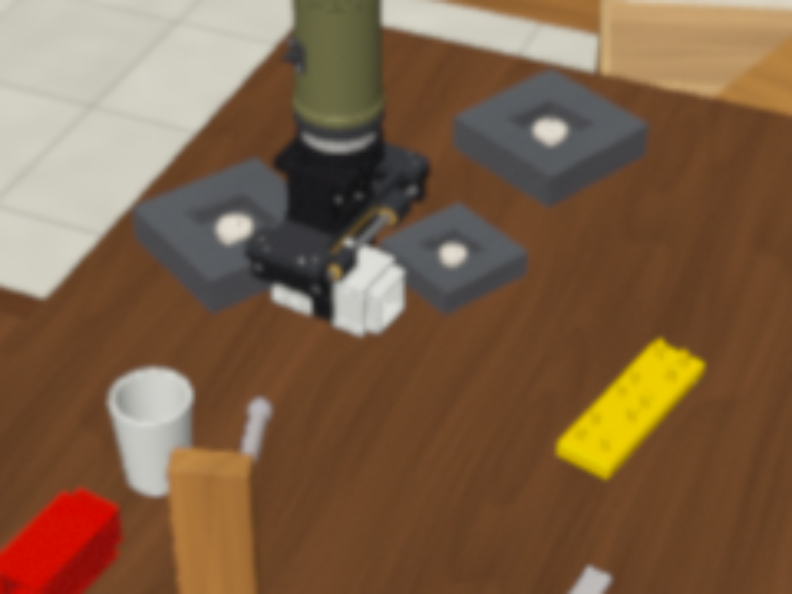

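Call:
move_arm:
  moves:
    - [0,15,0,0,0,0]
    - [0,30,0,0,0,0]
    - [0,45,0,0,0,0]
    - [0,60,0,0,0,0]
    - [0,75,0,0,0,0]
    - [0,90,0,0,0,0]
    - [0,100,0,0,0,0]
    - [0,108,0,0,0,0]
    - [0,114,0,0,0,0]
    - [0,117,0,0,0,0]
    - [0,118,0,0,0,0]
    - [0,119,0,0,0,0]
    - [0,119,0,0,0,0]
    - [0,119,0,0,0,0]
    - [0,119,0,0,0,0]

```text
time_s: 10.25
tool_pos: [0.6004, -0.0804, 0.0241]
tool_rot: [-90.0, 0.1, 172.3]
force: [0.6, -0.0, -1.8]
grip_width: 0.0542
```

Call:
move_arm:
  moves:
    - [0,1,0,0,0,0]
    - [0,2,0,0,0,0]
    - [0,2.5,0,0,0,0]
    - [0,2.5,0,0,0,0]
    - [0,2.5,0,0,0,0]

```text
time_s: 10.67
tool_pos: [0.6, -0.0803, 0.0209]
tool_rot: [-90.0, -0.0, 172.3]
force: [-0.2, 0.6, -2.3]
grip_width: 0.054
```

Call:
move_arm:
  moves:
    - [0,0.5,0,0,0,0]
    - [0,1,0,0,0,0]
    - [0,1.5,0,0,0,0]
    - [0,1.5,0,0,0,0]
    - [0,1.5,0,0,0,0]

```text
time_s: 11.08
tool_pos: [0.6002, -0.0803, 0.02]
tool_rot: [-90.0, 0.0, 172.3]
force: [-2.4, 0.2, 3.0]
grip_width: 0.0538
```

Call:
move_arm:
  moves:
    - [0,0,0,0,0,0]
    - [0,0,0,0,0,0]
    - [0,0,0,0,0,0]
    - [0,0,0,0,0,0]
    - [0,0,0,0,0,0]
    - [0,0,0,0,0,0]
    - [0,0,0,0,0,0]
    - [0,0,0,0,0,0]
  claw: 87

```text
time_s: 11.75
tool_pos: [0.6, -0.0803, 0.0195]
tool_rot: [-90.0, -0.0, 172.3]
force: [-0.2, 0.3, 0.7]
grip_width: 0.0862
```

Call:
move_arm:
  moves:
    - [0,-10,0,0,0,0]
    - [0,-25,0,0,0,0]
    - [0,-45,0,0,0,0]
    - [0,-70,0,0,0,0]
    - [0,-100,0,0,0,0]
    - [0,-130,0,0,0,0]
    - [0,-130,0,0,0,0]
    - [0,-130,0,0,0,0]

```text
time_s: 12.42
tool_pos: [0.6017, -0.0804, 0.1528]
tool_rot: [-90.0, 0.3, 172.3]
force: [-0.2, 0.5, -1.2]
grip_width: 0.0869
```

```bash
python3 - <<'E'
from plan import *
for y in (119,2.5,1.5,-130): did([0,y,0,0,0,0])
status()
from h import *
for c in ("side","top"):
    P,d=read_camera(c); cv2.imwrite(f"pics/{c}5.png",cv2.resize(P[:,:,::-1][100:280,200:440],None,fx=3.3,fy=3.3))
    np.save(c+"3d.npy",d)
    np.save(c+"3p.npy",P)
    print([(np.round(r["point"],3).tolist(),round(r["score"],2)) for r in models.spot_in("sleeve",c)])
E
```

```text
t 12.4167 q [ 21.8  17.1 -20.   95.2   6.2  68.5 -97.3] F [-0.2  0.5 -1.2] w 86.9
cmd [ 0.6    -0.0798  0.15  ] [-90.    0.  172.3] meas [ 0.6017 -0.0804  0.1528] [-89.98   0.32 172.28]
[([0.601, -0.06, 0.047], 0.83), ([0.71, 0.389, 0.054], 0.7), ([0.72, 0.234, 0.05], 0.56)]
[([0.727, 0.209, 0.053], 0.85), ([0.709, 0.369, 0.056], 0.84)]
```

View pics/side5.png

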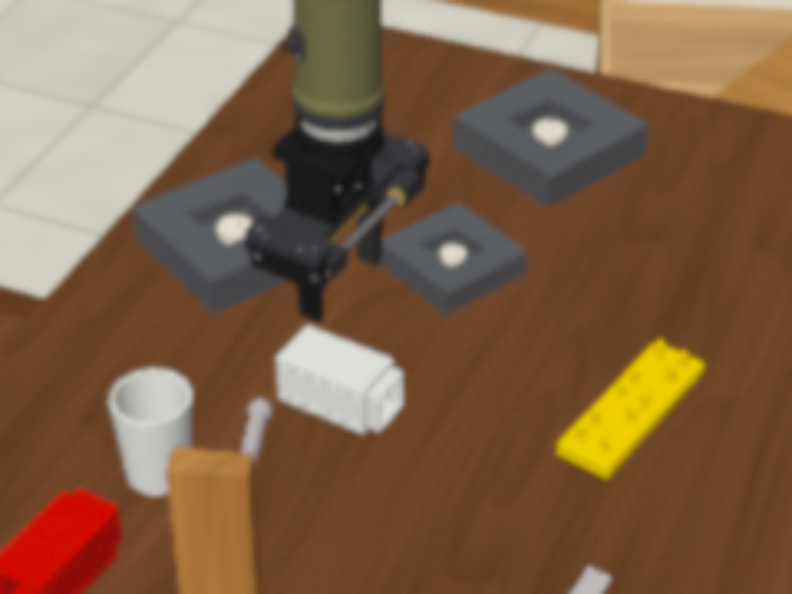

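View pics/top5.png

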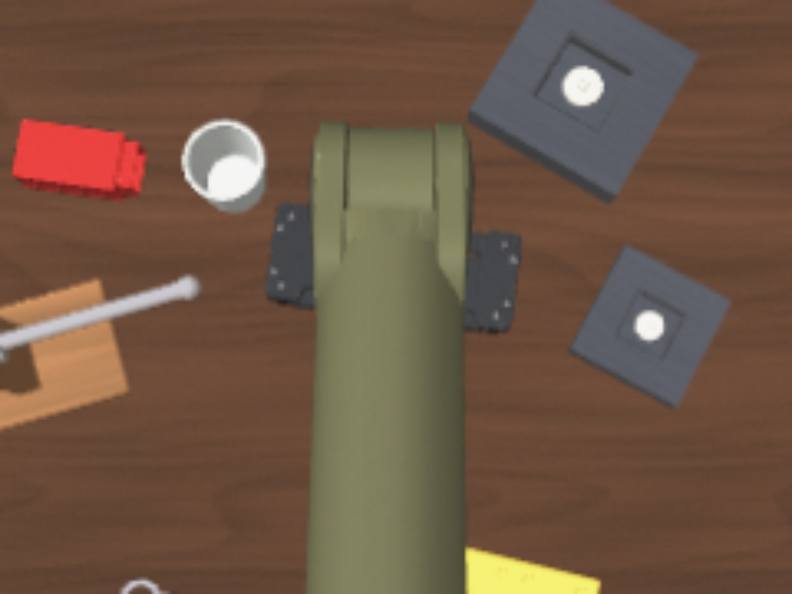

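```bash
python3 - <<'E'
from plan import *
from h import *
W=cloud("side",np.load("side3d.npy")); p=np.load("side3p.npy").astype(int)
white=(p.min(2)>120)&(p.max(2)-p.min(2)<30)
m=white&(abs(W[...,0]-.6)<.09)&(abs(W[...,1]+.08)<.07)&(W[...,2]>.005)&(W[...,2]<.07)
a=np.radians(-7.7); u=np.array([np.cos(a),np.sin(a)]); n=np.array([-u[1],u[0]]); o=np.array([.6,-.0798])
P=W[m]; s=(P[:,:2]-o)@u*1000; t=(P[:,:2]-o)@n*1000; z=P[:,2]*1000
for lo in range(-80,80,8):
    k=(s>=lo)&(s<lo+8)&(z>42)
    if k.sum(): print(lo,k.sum(),"t",t[k].min().round(1),t[k].max().round(1),"z",np.percentile(z[k],[2,50,98]).round(1))
k=z>46
print(cv2.minAreaRect(P[k,:2].astype(np.float32)*1000))
k=z>42; print(np.percentile(s[k],[1,99]))
E
```

```text
-56 26 t -17.5 23.1 z [42.3 47.  51.5]
-48 27 t -22.2 28.3 z [42.  47.4 53.6]
-40 44 t -23.6 29.4 z [42.9 51.8 57.2]
-32 38 t -30.7 29.2 z [43.  52.  56.4]
-24 35 t -24.8 32.0 z [42.4 51.8 57. ]
-16 32 t -24.4 30.2 z [45.  51.6 55.7]
-8 38 t -26.8 30.0 z [43.9 51.3 55.4]
0 38 t -27.4 30.1 z [45.7 52.9 56.4]
8 39 t -25.0 30.1 z [43.3 52.2 57. ]
16 31 t -23.6 32.7 z [44.2 53.1 57.2]
24 31 t -33.5 27.9 z [46.9 52.9 57.6]
32 40 t -27.6 31.8 z [42.6 51.5 56.5]
40 30 t -25.7 28.7 z [46.1 53.6 58.1]
48 29 t -24.8 28.4 z [48.  52.3 56.2]
56 2 t 1.2 24.2 z [46.  47.7 49.3]
((600.6334838867188, -78.55226135253906), (61.01188278198242, 112.12186431884766), 85.09502410888672)
[-53.6731804   54.51715515]
```

```bash
cat >> plan.py <<'E'
U=np.array([np.cos(np.radians(-7.7)),np.sin(np.radians(-7.7)),0]); O=np.array([.6005,-.0798,.027])
def pick(back=0,s=.025):
    r=tilt(172.3,-35); a=r.apply([0,1,0]); return O+s*U+(.008-back)*a, r
E
python3 - <<'E'
from plan import *
p,r=load()
q=pick(.12); print(q[0],rel(p,r,*q).round(1)); print(rel(*q,*pick()).round(2))
E
```

```text
[ 0.6889359  -0.091757    0.11874503] [-89.7  31.3  -0.    0.   -0.  -35. ]
[  0. 120.   0.   0.   0.   0.]
```

Call:
move_arm:
  moves:
    - [-15,0,0,0,0,-6]
    - [-30,0,0,0,0,-12]
    - [-45,5,0,0,0,-18]
    - [-60,10,0,0,0,-24]
    - [-75,20,0,0,0,-30]
    - [-90,31,0,0,0,-35]
    - [-90,31,0,0,0,-35]
    - [-90,31,0,0,0,-35]
    - [-90,31,0,0,0,-35]
    - [-90,31,0,0,0,-35]

```text
time_s: 13.45
tool_pos: [0.6896, -0.0924, 0.1238]
tool_rot: [-90.0, -34.6, 172.3]
force: [0.9, -0.2, 1.1]
grip_width: 0.087
```

```bash
python3 - <<'E'
from plan import *
did([-90,31,0,0,0,-35]); status(); p,r=load()
print(rel(p,r,*pick()).round(1))
E
```

```text
t 13.45 q [ 11.8  57.9 -15.3  42.    9.2 115.7 -96.9] F [ 0.9 -0.2  1.1] w 87.0
cmd [ 0.6892 -0.0918  0.119 ] [-90.  -35.  172.3] meas [ 0.6896 -0.0924  0.1238] [-89.99 -34.63 172.29]
[ 1.000e-01  1.204e+02 -0.000e+00  0.000e+00 -0.000e+00 -0.000e+00]
```

```bash
sed -i 's/tilt(172.3,-35)/tilt(172.3,-25)/' plan.py; python3 - <<'E'
from plan import *
p,r=load()
q=pick(.08);print(rel(p,r,*q).round(1),q[0],rel(*q,*pick()).round(2))
E
```

```text
[12.6 41.5 -0.   0.  -0.  10. ] [ 0.65542873 -0.08722666  0.09225416] [ 0. 80.  0.  0.  0.  0.]
```

Call:
move_arm:
  moves:
    - [5,12,0,0,0,4]
    - [10,27,0,0,0,8]
    - [12.6,41.5,0,0,0,10]
    - [12.6,41.5,0,0,0,10]
    - [12.6,41.5,0,0,0,10]
    - [12.6,41.5,0,0,0,10]

```text
time_s: 13.95
tool_pos: [0.657, -0.0885, 0.0972]
tool_rot: [-89.9, -24.6, 172.2]
force: [-0.9, 0.0, 0.8]
grip_width: 0.0869
```

```bash
python3 - <<'E'
from plan import *
did([12.6,41.5,0,0,0,10]); status(); p,r=load()
print(rel(p,r,*pick()).round(1))
from h import *
for c in ("side",):
    P,d=read_camera(c); cv2.imwrite(f"pics/{c}6.png",cv2.resize(P[:,:,::-1][100:280,200:440],None,fx=3.3,fy=3.3))
E
```

```text
t 13.95 q [ 15.3  45.2 -16.9  64.1   9.1  96.8 -98. ] F [-0.9  0.   0.8] w 86.9
cmd [ 0.6554 -0.0873  0.0922] [-90.  -25.  172.3] meas [ 0.657  -0.0885  0.0972] [-89.93 -24.56 172.22]
[-0. 80. -0.  0. -0. -0.]
```

View pics/side6.png

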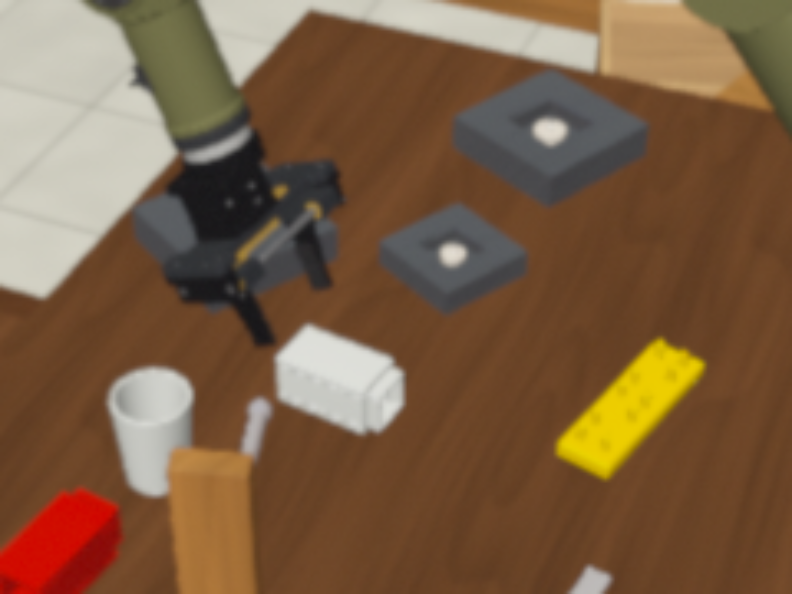

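Call:
move_arm:
  moves:
    - [0,10,0,0,0,0]
    - [0,22,0,0,0,0]
    - [0,34,0,0,0,0]
    - [0,46,0,0,0,0]
    - [0,56,0,0,0,0]
    - [0,65,0,0,0,0]
    - [0,72,0,0,0,0]
    - [0,77,0,0,0,0]
    - [0,80,0,0,0,0]
    - [0,80,0,0,0,0]
    - [0,80,0,0,0,0]
    - [0,80,0,0,0,0]

```text
time_s: 15.0
tool_pos: [0.6225, -0.0833, 0.0198]
tool_rot: [-90.0, -24.9, 172.3]
force: [0.6, -1.1, -0.3]
grip_width: 0.0873
```

```bash
python3 - <<'E'
from plan import *
did([0,80,0,0,0,0]); status(); p,r=load()
from h import *
for c in ("side",):
    P,d=read_camera(c); cv2.imwrite(f"pics/{c}7.png",cv2.resize(P[:,:,::-1][130:280,200:400],None,fx=4,fy=4))
E
```

```text
t 15.0 q [ 16.3  45.4 -17.   73.4   9.4  87.8 -98.6] F [ 0.6 -1.1 -0.3] w 87.3
cmd [ 0.6219 -0.0827  0.0197] [-90.  -25.  172.3] meas [ 0.6225 -0.0833  0.0198] [-90.   -24.93 172.28]
```

View pics/side7.png

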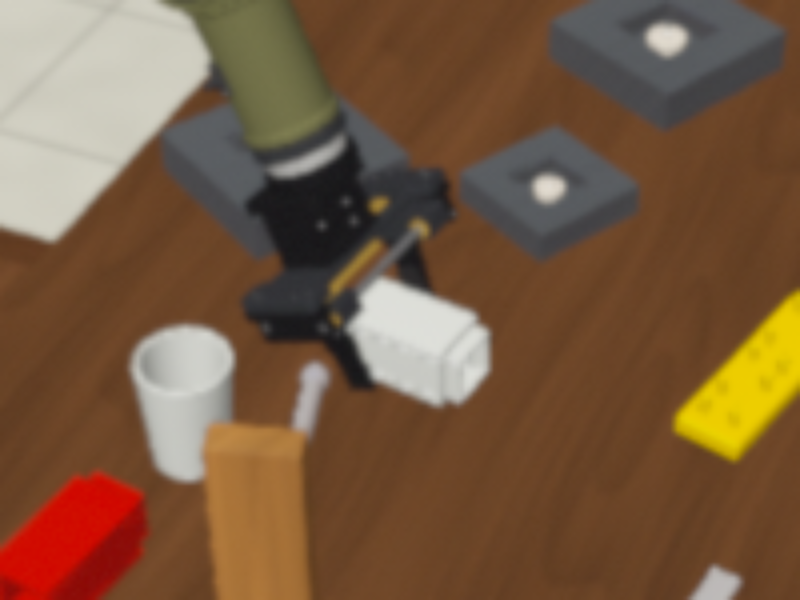

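Fingers straddle the sleeve near its top end. Close firmly, then lift.

Call:
move_arm:
  moves:
    - [0,0,0,0,0,0]
    - [0,0,0,0,0,0]
    - [0,0,0,0,0,0]
    - [0,0,0,0,0,0]
    - [0,0,0,0,0,0]
    - [0,0,0,0,0,0]
    - [0,0,0,0,0,0]
    - [0,0,0,0,0,0]
    - [0,0,0,0,0,0]
    - [0,0,0,0,0,0]
  claw: 40
  newtons: 40

```text
time_s: 15.88
tool_pos: [0.6219, -0.0833, 0.0193]
tool_rot: [-90.0, -25.0, 172.3]
force: [0.5, -0.4, -0.2]
grip_width: 0.0539
```

```bash
cat >> plan.py <<'E'
SK=np.array([.578,-.3147,.030])
def place(h, off=(0,0), yaw=151.5, sx=None):
    "pose with sleeve centre h above socket; sleeve in tool: recorded from pick"
    pp,rp=pick(); C=rp.inv().apply(O-pp)   # sleeve centre in tool frame
    r=tilt(yaw,65)
    return SK+[off[0],off[1],h]-r.apply(C), r
E
python3 - <<'E'
from plan import *
status(); p,r=load()
up=p+[0,0,.13]; print("lift",rel(p,r,up,r).round(1))
q=place(.041+.07); print(q[0],q[1].as_euler('xyz',degrees=True).round(1)); print(rel(up,r,*q).round(1))
E
```

```text
t 15.8833 q [ 16.3  45.4 -17.   73.5   9.4  87.8 -98.6] F [ 0.5 -0.4 -0.2] w 53.9
cmd [ 0.6219 -0.0827  0.0197] [-90.  -25.  172.3] meas [ 0.6219 -0.0833  0.0193] [-89.99 -25.   172.29]
lift [  54.9 -117.8    0.     0.     0.     0. ]
[ 0.58437183 -0.31815962  0.16261905] [-90.   65.  151.5]
[ 10.6  -9.3 238.3   7.9  21.7  88.9]
```

Call:
move_arm:
  moves:
    - [2,-4,0,0,0,0]
    - [6,-13,0,0,0,0]
    - [12,-26,0,0,0,0]
    - [19,-41,0,0,0,0]
    - [26,-56,0,0,0,0]
    - [33,-71,0,0,0,0]
    - [40,-86,0,0,0,0]
    - [47,-101,0,0,0,0]
    - [52,-112,0,0,0,0]
    - [55,-118,0,0,0,0]
    - [55,-118,0,0,0,0]
    - [55,-118,0,0,0,0]
    - [55,-118,0,0,0,0]

```text
time_s: 16.97
tool_pos: [0.6214, -0.0833, 0.1485]
tool_rot: [-90.0, -25.1, 172.3]
force: [-0.7, -1.2, -2.8]
grip_width: 0.0537
```

```bash
python3 - <<'E'
from plan import *
did([55,-118,0,0,0,0]); status(); p,r=load()
from h import *
for c in ("side",):
    P,d=read_camera(c); cv2.imwrite(f"pics/{c}8.png",cv2.resize(P[:,:,::-1][100:280,200:440],None,fx=3.3,fy=3.3))
print(rel(p,r,p+[-.03,0,.0],r*R.from_rotvec([0,0,90],degrees=True)).round(1))
E
```

```text
t 16.9667 q [ 16.4  39.  -17.7  68.3   7.9  99.2 -98.1] F [-0.7 -1.2 -2.8] w 53.7
cmd [ 0.6219 -0.0827  0.1499] [-90.  -25.  172.3] meas [ 0.6214 -0.0833  0.1485] [-89.98 -25.08 172.28]
[26.9 12.6  4.  -0.  -0.  90. ]
```

View pics/side8.png

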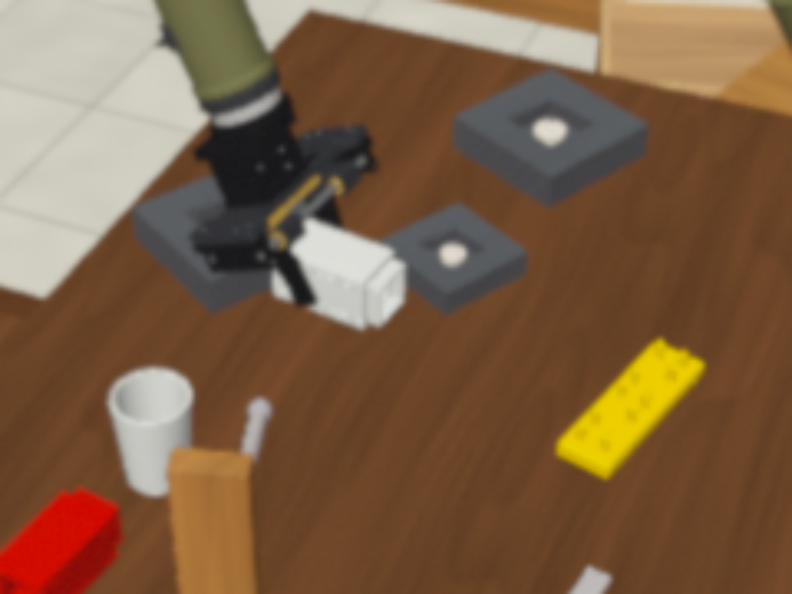

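Call:
move_arm:
  moves:
    - [0,0,0,0,0,3]
    - [0,0,0,0,0,8]
    - [0,0,0,0,0,13]
    - [0,0,0,0,0,18]
    - [0,0,0,0,0,23]
    - [0,0,0,0,0,28]
    - [0,0,0,0,0,33]
    - [0,0,0,0,0,38]
    - [0,0,0,0,0,43]
    - [0,0,0,0,0,48]
    - [0,0,0,0,0,54]
    - [0,0,0,0,0,60]
    - [0,0,0,0,0,66]
    - [0,0,0,0,0,72]
    - [0,0,0,0,0,78]
    - [0,0,0,0,0,83]
    - [0,0,0,0,0,87]
    - [0,0,0,0,0,90]
    - [0,0,0,0,0,90]
    - [0,0,0,0,0,90]

```text
time_s: 18.68
tool_pos: [0.6022, -0.09, 0.2169]
tool_rot: [-89.7, 54.8, 173.7]
force: [0.0, -0.2, -0.5]
grip_width: 0.0542
```

```bash
python3 - <<'E'
from plan import *
did([0,0,0,0,0,90]); status(); p,r=load()
q=place(.041+.06); print(rel(p,r,*q).round(1))
from h import *
for c in ("side",):
    P,d=read_camera(c); cv2.imwrite(f"pics/{c}9.png",cv2.resize(P[:,:,::-1][100:280,200:440],None,fx=3.3,fy=3.3))
E
```

```text
t 18.6833 q [ -11.1  -15.5   14.9  137.7   65.7    5.5 -154.1] F [ 0.  -0.2 -0.5] w 54.2
cmd [ 0.6219 -0.0827  0.1499] [-90.   65.  172.3] meas [ 0.6022 -0.09    0.2169] [-89.67  54.81 173.72]
[-1.000e-01 -6.300e+00  2.383e+02  1.890e+01  8.800e+00 -0.000e+00]
```

View pics/side9.png

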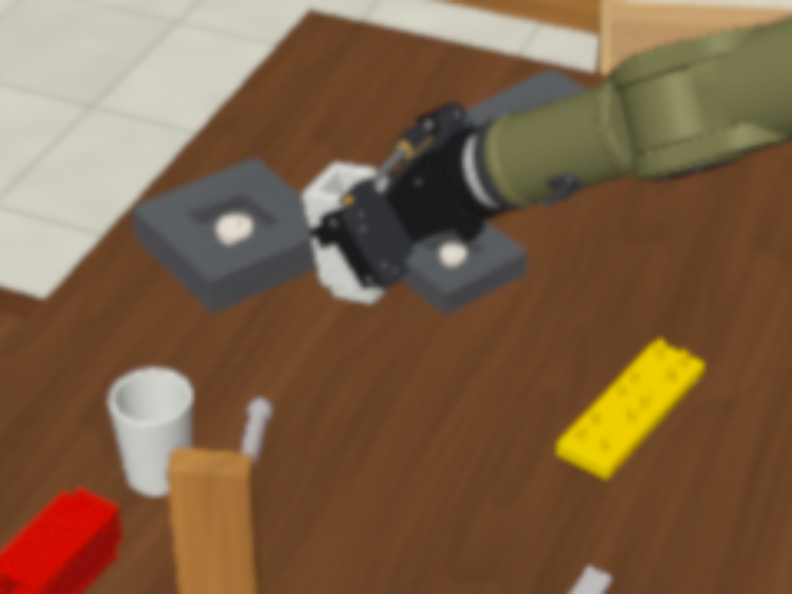

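```bash
cat > kin.py <<'E'
import numpy as np, itertools
from scipy.optimize import least_squares
from scipy.spatial.transform import Rotation as R
D=[([71.225,18.388,-4.019,83.106,1.297,78.539,-3.259],[.21786,-.61245,.23364],[-89.988,-.004,-160.412]),
([39.9,19.4,-26.,78.3,8.4,84.2,-7.8],[.601,-.2479,.2795],[-90,.05,-112.14]),
([17.2,16.5,-43.3,89.6,11.5,78.8,-11.1],[.5716,.1651,.2356],[-90.38,-.08,-73.84]),
([15.5,21.8,-41.9,97.5,15.6,66.7,-14.2],[.5738,.1683,.1213],[-89.93,-.01,-73.72]),
([28.4,22.9,-37.7,92.3,14.8,69.8,3.8],[.6252,-.01,.1429],[-89.97,-.11,-73.94]),
([21.6,17.6,-19.9,95.8,6.3,67.8,-97.5],[.6,-.0789,.1426],[-90.02,0,172.32]),
([11.8,57.9,-15.3,42.,9.2,115.7,-96.9],[.6896,-.0924,.1238],[-89.99,-34.63,172.29]),
([15.3,45.2,-16.9,64.1,9.1,96.8,-98.],[.657,-.0885,.0972],[-89.93,-24.56,172.22]),
([16.3,45.4,-17.,73.4,9.4,87.8,-98.6],[.6225,-.0833,.0198],[-90,-24.93,172.28]),
([16.4,39.,-17.7,68.3,7.9,99.2,-98.1],[.6214,-.0833,.1485],[-89.98,-25.08,172.28]),
([-11.1,-15.5,14.9,137.7,65.7,5.5,-154.1],[.6022,-.09,.2169],[-89.67,54.81,173.72])]
def fk(q,prm,sg):
    d1,d3,d5,d7,a1,a3,a5,b=prm[:8]; off=prm[8:12]
    q=np.array(q,float)
    rz=lambda s,a:R.from_euler('z',s*a,degrees=True); ry=lambda a:R.from_euler('y',a,degrees=True)
    T=rz(sg[0],q[0]+off[0]); p=T.apply([a1,0,d1])
    T=T*ry(q[1]); T=T*rz(sg[1],q[2]); p=p+T.apply([a3,0,d3])
    T=T*ry(q[3]); T=T*rz(sg[2],q[4]); p=p+T.apply([a5,0,d5])
    T=T*ry(q[5]); p=p+T.apply([b,0,0]); T=T*rz(sg[3],q[6]+off[3]); p=p+T.apply([0,0,d7])
    # flange z = tool y ; 
    M=T*R.from_euler('x',-90,degrees=True)*R.from_euler('y',off[1],degrees=True)
    return p,M
def res(prm,sg):
    o=[]
    for q,p,r in D:
        P,M=fk(q,prm,sg); o+=list((P-p)*1000)+list((R.from_euler('xyz',r,degrees=True).inv()*M).as_rotvec(degrees=True)*3)
    return np.array(o)
def fit():
    best=None
    for sg in itertools.product([1,-1],repeat=4):
      for o1 in (0,90,180,-90):
        s=least_squares(res,[.3,.4,.4,.2,0,0,0,0,0,o1,0,0],args=(sg,),loss='soft_l1')
        if best is None or s.cost<best[0]: best=(s.cost,sg,s.x)
    return best
if __name__=="__main__":
    b=fit(); print(b[0],b[1],b[2].round(4)); print(res(b[2],b[1]).reshape(-1,6).round(1))
    np.save('kin.npy',np.r_[b[1],b[2]])
E
python3 kin.py
```

```text
5941.980778802552 (-1, -1, -1, -1) [ 2.41900e-01  4.83000e-01  5.13000e-01  3.70200e-01 -2.10000e-03
 -6.00000e-04 -3.70000e-03  6.40000e-03  2.11710e+00  9.13607e+01
  0.00000e+00  6.17100e-01]
[[ 1.000e+00  3.900e+00 -1.500e+00 -5.400e+02  0.000e+00  7.000e-01]
 [-1.000e-01 -7.000e-01 -1.000e-01  5.400e+02 -2.000e-01 -7.000e-01]
 [ 3.600e+00 -3.000e-01  5.000e-01 -5.398e+02  0.000e+00  8.000e-01]
 [ 4.400e+00  7.000e-01 -3.000e-01  5.398e+02  3.000e-01 -1.000e-01]
 [ 3.900e+00 -1.600e+00  7.000e-01 -5.400e+02  0.000e+00  7.000e-01]
 [ 1.000e-01  3.100e+00 -1.400e+00  5.398e+02 -4.000e-01 -6.000e-01]
 [-8.000e-01 -2.100e+00  1.000e-01  5.365e+02  0.000e+00  6.000e-01]
 [-6.000e-01 -6.000e-01 -2.000e-01  5.375e+02 -4.000e-01  5.000e-01]
 [ 9.000e-01  9.000e-01  2.000e-01  5.373e+02 -2.000e-01  6.000e-01]
 [-1.300e+00  1.300e+00  1.800e+00  5.373e+02 -0.000e+00  6.000e-01]
 [-2.900e+00 -4.000e-01  0.000e+00 -5.349e+02 -1.000e-01 -3.500e+00]]
```

```bash
sed -i "s/from_euler('x',-90,degrees=True)\*R/from_euler('x',90,degrees=True)*R/; s/for o1 in (0,90,180,-90)/for o1 in (0,90,180,-90) if sg==(-1,-1,-1,-1) else ()/" kin.py; python3 kin.py
cat > ik.py <<'E'
from kin import *
from plan import *
K=np.load('kin.npy'); SG=K[:4]; PR=K[4:]
LO=np.array([-163.93,-17.29,-79.2,3.27,-89.18,5.43,-154.24]);HI=np.array([163.93,119.83,71.16,140.29,269.18,117.66,154.24])
def ik(p,r,seed,w=.003,marg=4):
    def f(q):
        P,M=fk(q,PR,SG); return np.r_[(P-p)*1000,(r.inv()*M).as_rotvec(degrees=True)*5,(q-seed)*w]
    s=least_squares(f,np.clip(seed,LO+marg+.1,HI-marg-.1),bounds=(LO+marg,HI-marg)); P,M=fk(s.x,PR,SG)
    return s.x,np.linalg.norm(P-p)*1000,np.degrees((r.inv()*M).magnitude())
E
python3 - <<'E'
from ik import *
rng=np.random.default_rng(0)
q0=np.array([16.4,39.,-17.7,68.3,7.9,99.2,-98.1])
for yaw in (151.5,-118.5,61.5,-28.5):   # tool x az inward; heading = yaw+180
  for h in (.041,):
    p,r=place(h,yaw=yaw); sols=[]
    for i in range(25):
        seed=q0 if i==0 else rng.uniform(LO,HI)
        q,e,a=ik(p,r,seed)
        if e<3 and a<1.5: sols.append((np.abs(q-q0).max(),q))
    sols.sort(key=lambda k:k[0]); print("heading",yaw+180,p.round(3),len(sols),[s[1].round(0).tolist() for s in sols[:4]])
E
```

```text
39.07573401777485 (-1, -1, -1, -1) [ 2.40400e-01  4.87100e-01  5.12800e-01  3.73700e-01 -1.60000e-03
 -1.00000e-03 -4.60000e-03  8.10000e-03  1.99500e+00 -5.04868e+01
 -0.00000e+00  4.13658e+01]
[[ 2.1  4.6 -1.6  0.   0.4 -0. ]
 [-0.3 -0.1 -0.2 -0.   0.4 -0.1]
 [ 2.9 -0.5  0.4  0.2  0.5 -0. ]
 [ 4.3  0.5 -0.4 -0.2  0.1  0.2]
 [ 3.8 -1.7  0.5  0.   0.5 -0. ]
 [-0.   3.8 -1.4 -0.2  0.4 -0.3]
 [-0.4 -1.3  0.1 -3.3 -0.3  0. ]
 [-0.4 -0.  -0.1 -2.3 -0.3 -0.3]
 [ 1.3  1.3  0.3 -2.5 -0.4 -0.1]
 [-1.4  1.8  2.2 -2.5 -0.3 -0. ]
 [-1.3 -0.2  0.2  4.8 -2.1  0.1]]
heading 331.5 [ 0.584 -0.318  0.093] 0 []
heading 61.5 [ 0.581 -0.308  0.093] 12 [[94.0, 76.0, -75.0, 84.0, 6.0, 74.0, 5.0], [94.0, 76.0, -75.0, 84.0, 6.0, 74.0, 5.0], [94.0, 76.0, -75.0, 84.0, 6.0, 74.0, 5.0], [93.0, 71.0, -69.0, 84.0, -1.0, 73.0, 10.0]]
heading 241.5 [ 0.575 -0.321  0.093] 14 [[29.0, 57.0, -46.0, 84.0, 80.0, 114.0, 122.0], [29.0, 57.0, -46.0, 84.0, 80.0, 114.0, 122.0], [29.0, 57.0, -46.0, 84.0, 80.0, 114.0, 122.0], [29.0, 57.0, -46.0, 84.0, 80.0, 114.0, 122.0]]
heading 151.5 [ 0.572 -0.311  0.093] 0 []
```

```bash
cat > scan.py <<'E'
from ik import *
rng=np.random.default_rng(1)
MID=(LO+HI)/2; HALF=(HI-LO)/2
def best(p,r,n=12):
    b=None
    for i in range(n):
        seed=rng.uniform(LO,HI)
        def f(q):
            P,M=fk(q,PR,SG); x=(q-MID)/HALF
            return np.r_[(P-p)*1000,(r.inv()*M).as_rotvec(degrees=True)*5,.5*x**4*np.array([1,1,1,1,1,1,1])]
        s=least_squares(f,np.clip(seed,LO+1,HI-1),bounds=(LO,HI),max_nfev=80)
        P,M=fk(s.x,PR,SG)
        if np.linalg.norm(P-p)<.003 and np.degrees((r.inv()*M).magnitude())<1.5:
            m=(HALF-abs(s.x-MID)).min()
            if b is None or m>b[0]: b=(m,s.x)
    return b
if __name__=="__main__":
    for phi in (30,45,55,65):
        for yaw in (151.5,-118.5,61.5,-28.5):
            r=tilt(yaw,phi); a=r.apply([0,1,0]); g=SK+[0,0,.041+.025]; b=best(g+.008*a,r)
            print("place phi",phi,"head",yaw+180,None if b is None else (round(b[0],1),b[1].round(0).tolist()))
    for th in (25,35,45,60):
        for rr in (.5,.6):
            for hd in (180,120,90,-90,-120):
                r=tilt(hd,-th) ; a=r.apply([0,1,0]); b=best(np.array([rr,-.05,.027])+.008*a,r,8)
                print("pick th",th,"r",rr,"head",hd,None if b is None else (round(b[0],1),b[1].round(0).tolist()))
E
time python3 scan.py
```

```text
place phi 30 head 331.5 (np.float64(18.9), [-16.0, 12.0, 46.0, 119.0, -22.0, 24.0, -73.0])
place phi 30 head 61.5 (np.float64(48.4), [54.0, 31.0, -16.0, 89.0, -22.0, 69.0, 21.0])
place phi 30 head 241.5 (np.float64(20.8), [48.0, 42.0, -53.0, 89.0, 58.0, 87.0, 133.0])
place phi 30 head 151.5 (np.float64(16.1), [26.0, 48.0, 0.0, 60.0, -0.0, 102.0, 88.0])
place phi 45 head 331.5 (np.float64(2.1), [-25.0, 10.0, 55.0, 131.0, 257.0, 8.0, 7.0])
place phi 45 head 61.5 (np.float64(40.9), [56.0, 37.0, -11.0, 87.0, -36.0, 77.0, 33.0])
place phi 45 head 241.5 (np.float64(24.2), [31.0, 42.0, -37.0, 88.0, 61.0, 92.0, 130.0])
place phi 45 head 151.5 None
place phi 55 head 331.5 (np.float64(3.1), [37.0, 8.0, -10.0, 137.0, 177.0, 20.0, 92.0])
place phi 55 head 61.5 (np.float64(38.3), [65.0, 43.0, -21.0, 86.0, -37.0, 79.0, 34.0])
place phi 55 head 241.5 (np.float64(22.1), [21.0, 44.0, -27.0, 86.0, 62.0, 96.0, 128.0])
place phi 55 head 151.5 None
place phi 65 head 331.5 None
place phi 65 head 61.5 (np.float64(37.2), [80.0, 55.0, -42.0, 84.0, -27.0, 78.0, 29.0])
place phi 65 head 241.5 (np.float64(24.1)
[... 2954 characters left out ...]
5 head 90 (np.float64(32.5), [36.0, 41.0, -2.0, 102.0, -44.0, 84.0, -122.0])
pick th 60 r 0.5 head -90 (np.float64(30.2), [-60.0, 43.0, 37.0, 110.0, 32.0, 66.0, -47.0])
pick th 60 r 0.5 head -120 (np.float64(28.2), [-34.0, 48.0, 18.0, 91.0, 26.0, 90.0, -57.0])
pick th 60 r 0.6 head 180 None
pick th 60 r 0.6 head 120 (np.float64(14.1), [26.0, 58.0, -9.0, 68.0, -27.0, 104.0, -126.0])
pick th 60 r 0.6 head 90 (np.float64(25.1), [19.0, 48.0, 14.0, 90.0, -56.0, 93.0, -124.0])
pick th 60 r 0.6 head -90 (np.float64(43.4), [-42.0, 45.0, 22.0, 97.0, 41.0, 73.0, -47.0])
pick th 60 r 0.6 head -120 (np.float64(26.4), [-43.0, 63.0, 43.0, 74.0, 9.0, 91.0, -38.0])
real	1m15.445s
user	1m15.943s
sys	0m0.080s
```

Call:
move_arm:
  moves:
    - [0,0,0,0,0,-3]
    - [0,0,0,0,0,-8]
    - [0,0,0,0,0,-13]
    - [0,0,0,0,0,-18]
    - [0,0,0,0,0,-23]
    - [0,0,0,0,0,-28]
    - [0,0,0,0,0,-33]
    - [0,0,0,0,0,-38]
    - [0,0,0,0,0,-43]
    - [0,0,0,0,0,-48]
    - [0,0,0,0,0,-53]
    - [0,0,0,0,0,-58]
    - [0,0,0,0,0,-62]
    - [0,0,0,0,0,-65]
    - [0,0,0,0,0,-65]
    - [0,0,0,0,0,-65]
    - [0,0,0,0,0,-65]

```text
time_s: 20.15
tool_pos: [0.6031, -0.0906, 0.2179]
tool_rot: [-90.0, -10.1, 173.2]
force: [-0.1, -0.1, -1.8]
grip_width: 0.0541
```

```bash
python3 - <<'E'
from plan import *
did([0,0,0,0,0,-65]); status(); p,r=load()
from h import *
for c in ("side",):
    P,d=read_camera(c); cv2.imwrite(f"pics/{c}10.png",cv2.resize(P[:,:,::-1][100:280,200:440],None,fx=3.3,fy=3.3))
E
```

```text
t 20.15 q [-29.1  27.8  49.5  82.8 -18.7  88.9 -76. ] F [-0.1 -0.1 -1.8] w 54.1
cmd [ 0.6219 -0.0827  0.1499] [-90.    0.  172.3] meas [ 0.6031 -0.0906  0.2179] [-90.02 -10.07 173.2 ]
```

View pics/side10.png

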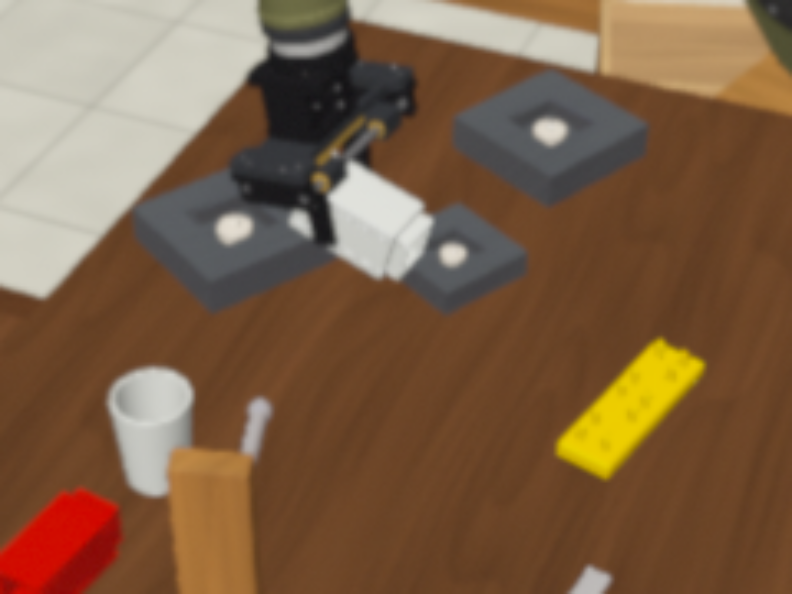

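```bash
cat > simp.py <<'E'
from ik import *
from scipy.spatial.transform import Slerp
def jac(q):
    P,M=fk(q,PR,SG); J=np.zeros((6,7))
    for i in range(7):
        d=np.zeros(7); d[i]=.5; P2,M2=fk(q+d,PR,SG); J[:3,i]=(P2-P)/.5; J[3:,i]=(M2*M.inv()).as_rotvec()/.5
    return P,M,J
def track(q,p0,r0,p1,r1,n=30):
    for k in range(1,n+1):
        f=k/n; p=p0+f*(p1-p0); r=r0*R.from_rotvec((r0.inv()*r1).as_rotvec()*f)
        for _ in range(3):
            P,M,J=jac(q); e=np.r_[p-P,(r*M.inv()).as_rotvec()]
            q=q+J.T@np.linalg.solve(J@J.T+1e-9*np.eye(6),e)
    return q
E
python3 - <<'E'
from simp import *
# validate: start -> pose2 -> pose3
q=track(np.array(D[0][0]),np.array(D[0][1]),rot(D[0][2]),np.array(D[1][1]),rot(D[1][2])); print(q.round(1),D[1][0])
q=track(np.array(D[1][0]),np.array(D[1][1]),rot(D[1][2]),np.array(D[2][1]),rot(D[2][2])); print(q.round(1),D[2][0])
q=np.array([-29.1,27.8,49.5,82.8,-18.7,88.9,-76.]); p0=np.array([.6031,-.0906,.2179]); r0=tilt(173.2,-10.07)
save(p0,r0)
for name,p,r in (("above",np.array([.58,-.31,.28]),tilt(-118.5,-10)),("tilt",place(.041+.08,yaw=-118.5)[0],tilt(-118.5,65)),("down",*place(.041,yaw=-118.5))):
    print(name,rel(p0,r0,p,r).round(1)); q=track(q,p0,r0,p,r); print(q.round(1),"margins",np.minimum(q-LO,HI-q).round(0)); p0,r0=p,r
E
```

```text
[ 39.9  19.4 -26.   78.2   8.4  84.2  -7.7] [39.9, 19.4, -26.0, 78.3, 8.4, 84.2, -7.8]
[ 17.   16.1 -43.   90.   11.2  78.7 -10.8] [17.2, 16.5, -43.3, 89.6, 11.5, 78.8, -11.1]
above [ 7.900e+00 -6.170e+01  2.206e+02  1.190e+01 -6.730e+01  1.000e-01]
[-8.8 23.5 41.2 77.  -5.3 84.3  2.1] margins [155.  41.  30.  63.  84.  33. 152.]
tilt [-20.8 105.4   0.5   0.    0.   75. ]
[ 37.3  43.1  23.3  83.  -65.8 104.5  45. ] margins [127.  60.  48.  57.  23.  13. 109.]
down [72.5 33.8 -0.   0.   0.   0. ]
[ 37.8  48.9  22.5  83.9 -66.4 101.3  50.7] margins [126.  66.  49.  56.  23.  16. 104.]
```

Call:
move_arm:
  moves:
    - [0.5,-4,15,0.8,-4.5,0]
    - [1,-9,31,1.7,-9.6,0]
    - [1.7,-13,47,2.5,-14.4,0]
    - [2.3,-18,63,3.4,-19.2,0]
    - [2.8,-22,79,4.2,-24,0]
    - [3.4,-26,95,5.1,-28.8,0]
    - [4,-31,110,6,-33.7,0]
    - [4.5,-35,126,6.8,-38.5,0]
    - [5,-40,142,7.6,-43.3,0]
    - [5.6,-44,158,8.5,-48.1,0]
    - [6.2,-48,173,9.3,-52.9,0]
    - [6.8,-53,189,10.2,-57.7,0]
    - [7.4,-57,205,11,-62.5,0]
    - [8,-61,220,12,-67.3,0]
    - [8,-61,220,12,-67.3,0]
    - [8,-61,220,12,-67.3,0]

```text
time_s: 21.53
tool_pos: [0.5795, -0.3094, 0.281]
tool_rot: [-89.9, -10.0, -118.7]
force: [0.7, 0.9, -2.1]
grip_width: 0.0538
```

```bash
python3 - <<'E'
from plan import *
did([8,-61,220,12,-67.3,0]); status(); p,r=load()
print(rel(p,r,*place(.041+.08,yaw=-118.5)).round(1))
E
```

```text
t 21.5333 q [-10.5  22.1  42.   79.3  -4.6  83.7   1.2] F [ 0.7  0.9 -2.1] w 53.8
cmd [ 0.5798 -0.3094  0.2794] [ -89.96  -10.1  -118.45] meas [ 0.5795 -0.3094  0.281 ] [ -89.86   -9.95 -118.66]
[-2.040e+01  1.048e+02  9.000e-01 -0.000e+00  1.000e-01  7.510e+01]
```

Call:
move_arm:
  moves:
    - [0,4,0,0,0,4]
    - [-1,8,0,0,0,9]
    - [-2,13,0,0,0,14]
    - [-3,19,0,0,0,19]
    - [-4,25,0,0,0,24]
    - [-5,31,0,0,0,29]
    - [-7,38,0,0,0,34]
    - [-8,45,0,0,0,39]
    - [-9,52,0,0,0,44]
    - [-11,59,0,0,0,49]
    - [-12,66,0,0,0,54]
    - [-14,73,0,0,0,59]
    - [-16,80,0,0,0,64]
    - [-17,88,0,0,0,69]
    - [-19,96,0.5,0,0,73]
    - [-20.4,104.8,0.9,0,0.1,75.1]
    - [-20.4,104.8,0.9,0,0.1,75.1]
    - [-20.4,104.8,0.9,0,0.1,75.1]
    - [-20.4,104.8,0.9,0,0.1,75.1]

```text
time_s: 23.12
tool_pos: [0.583, -0.3073, 0.1745]
tool_rot: [-89.9, 65.0, -118.3]
force: [0.3, -0.3, -1.9]
grip_width: 0.0536
```

```bash
python3 - <<'E'
from plan import *
did([-20.4, 104.8, 0.9, 0, 0.1, 75.1]); status(); p,r=load()
from h import *
for c in ("side","top"):
    P,d=read_camera(c); np.save(c+"11d.npy",d); np.save(c+"11p.npy",P)
    x=(100,280,230,470)if c=="side" else (130,280,300,500)
    cv2.imwrite(f"pics/{c}11.png",cv2.resize(P[:,:,::-1][x[0]:x[1],x[2]:x[3]],None,fx=3.3,fy=3.3))
E
```

```text
t 23.1167 q [ 35.   42.4  24.8  83.8 -68.3 103.2  45.3] F [ 0.3 -0.3 -1.9] w 53.6
cmd [ 0.5815 -0.3083  0.1726] [ -90.01   65.   -118.53] meas [ 0.583  -0.3073  0.1745] [ -89.88   64.98 -118.27]
```

View pics/side11.png

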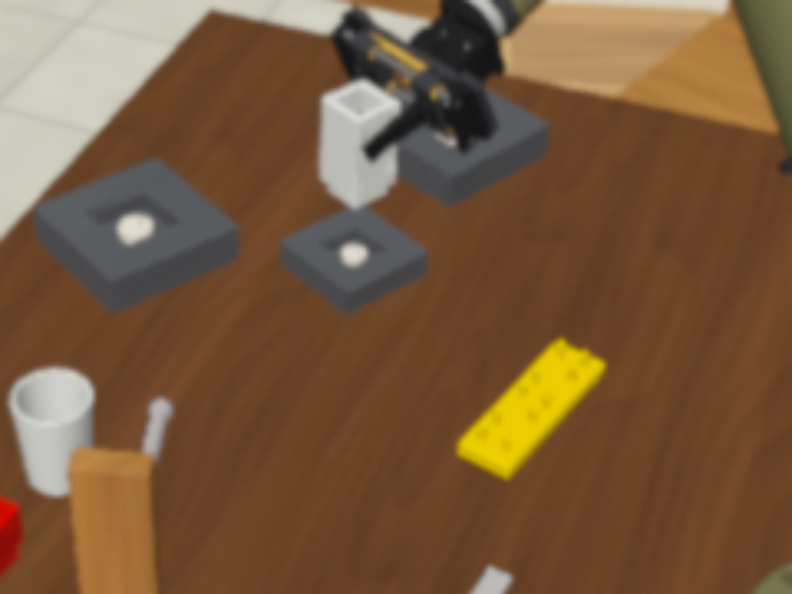

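View pics/top11.png

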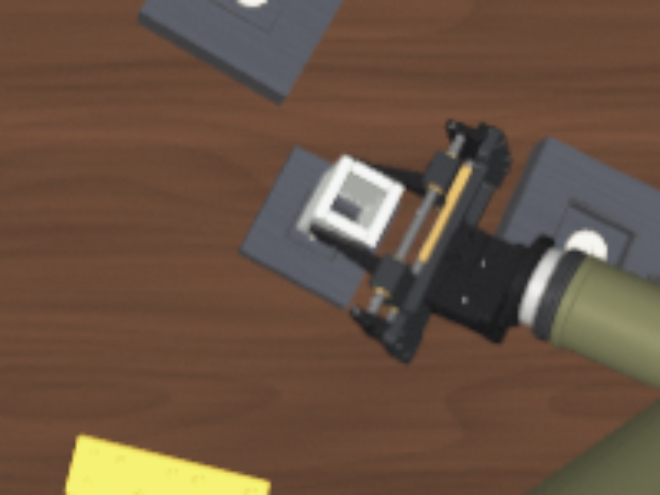

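```bash
python3 - <<'E'
from plan import *
p,r=load(); print(rel(p,r,*place(.041+.028,yaw=-118.5)).round(1))
E
```

```text
[47.1 22.  -0.  -0.  -0.  -0. ]
```

Call:
move_arm:
  moves:
    - [8,4,0,0,0,0]
    - [16,8,0,0,0,0]
    - [24,12,0,0,0,0]
    - [32,15,0,0,0,0]
    - [40,19,0,0,0,0]
    - [45,21,0,0,0,0]
    - [47,22,0,0,0,0]
    - [47,22,0,0,0,0]
    - [47,22,0,0,0,0]
    - [47,22,0,0,0,0]
    - [47,22,0,0,0,0]
    - [47,22,0,0,0,0]

```text
time_s: 24.22
tool_pos: [0.5823, -0.3083, 0.122]
tool_rot: [-89.9, 65.0, -118.4]
force: [0.2, 0.8, -0.8]
grip_width: 0.0539
```

```bash
python3 - <<'E'
from plan import *
did([47,22,0,0,0,0]); status(); p,r=load()
from h import *
for c in ("side","top"):
    P,d=read_camera(c); np.save(c+"11d.npy",d); np.save(c+"11p.npy",P)
    x=(100,240,270,430)if c=="side" else (140,260,340,480)
    I=cv2.resize(P[:,:,::-1][x[0]:x[1],x[2]:x[3]],None,fx=5,fy=5,interpolation=cv2.INTER_CUBIC)
    # overlay expected sleeve wire from commanded pose: top rim outer, shoulder, base top, socket
    pm,rm=pick(); C=rm.inv().apply(O-pm); cen=p+r.apply(C); ax=r.apply(rm.inv().apply(U)); print(c,"centre",cen.round(4),"axis",ax.round(3))
    yv=r.apply([0,0,1]); xv=np.cross(yv,ax)
    def sq(c0,h,e1,e2): return np.array([c0+h*(a*e1+b*e2) for a,b in((1,1),(1,-1),(-1,-1),(-1,1))])
    e1=np.array([np.cos(np.radians(61.5)),np.sin(np.radians(61.5)),0]); e2=np.array([-e1[1],e1[0],0])
    for Q,col in ((sq(cen+.055*ax,.027,xv,yv),(0,0,255)),(sq(cen+.055*ax,.018,xv,yv),(0,0,255)),(sq(cen-.041*ax,.027,xv,yv),(0,255,0)),(sq(SK,.055,e1,e2),(255,255,0)),(sq(SK,.0235,e1,e2),(255,255,0))):
        q=(proj(c,Q)-[x[2],x[0]]+.5)*5; cv2.polylines(I,[np.round(q).astype(int)],True,col,1)
    cv2.imwrite(f"pics/{c}12.png",I)
E
```

```text
t 24.2167 q [ 35.5  46.3  24.1  84.5 -68.8 101.2  49.2] F [ 0.2  0.8 -0.8] w 53.9
cmd [ 0.5815 -0.3083  0.1207] [ -90.01   65.   -118.53] meas [ 0.5823 -0.3083  0.122 ] [ -89.86   65.01 -118.35]
side centre [ 0.5781 -0.3146  0.0991] axis [ 0. -0.  1.]
top centre [ 0.5781 -0.3146  0.0991] axis [ 0. -0.  1.]
```

View pics/side12.png

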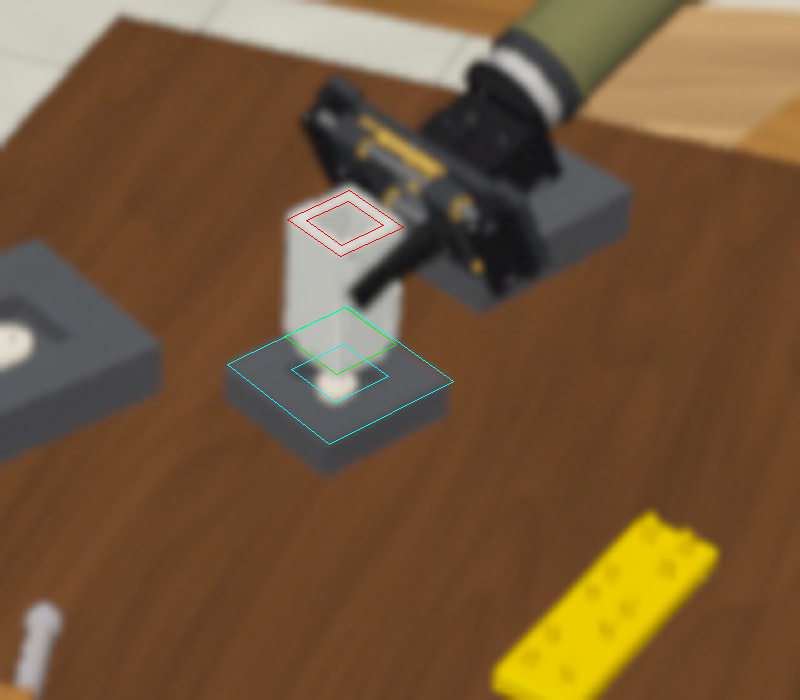

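View pics/top12.png

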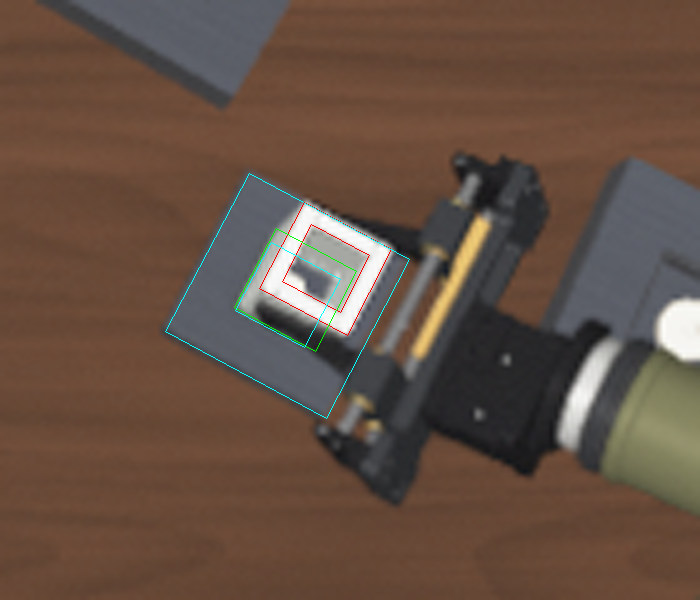

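```bash
python3 - <<'E'
from plan import *
p,r=load()
for h in (.01,.004,0,-.001): print(h,rel(p,r,*place(.041+h,yaw=-118.5)).round(1))
E
```

```text
0.01 [16.4  7.6 -0.  -0.  -0.  -0. ]
0.004 [21.9 10.1 -0.  -0.  -0.  -0. ]
0 [25.5 11.8 -0.  -0.  -0.  -0. ]
-0.001 [26.4 12.2 -0.  -0.  -0.  -0. ]
```

Call:
move_arm:
  moves:
    - [3,1.4,0,0,0,0]
    - [6,2.8,0,0,0,0]
    - [9,4.2,0,0,0,0]
    - [11,5.1,0,0,0,0]
    - [13,6,0,0,0,0]
    - [14,6.5,0,0,0,0]
    - [15,7,0,0,0,0]
    - [16.4,7.6,0,0,0,0]
    - [16.4,7.6,0,0,0,0]
    - [16.4,7.6,0,0,0,0]

```text
time_s: 25.15
tool_pos: [0.5821, -0.3082, 0.1034]
tool_rot: [-90.0, 65.0, -118.5]
force: [0.3, -0.2, -1.2]
grip_width: 0.0537
```

Call:
move_arm:
  moves:
    - [1,0.5,0,0,0,0]
    - [2,0.9,0,0,0,0]
    - [3,1.4,0,0,0,0]
    - [4,1.9,0,0,0,0]
    - [5,2.3,0,0,0,0]
    - [6,2.8,0,0,0,0]
    - [6.5,3,0,0,0,0]
    - [6.5,3,0,0,0,0]
    - [6.5,3,0,0,0,0]

```text
time_s: 25.9
tool_pos: [0.5821, -0.3082, 0.0961]
tool_rot: [-90.0, 65.0, -118.5]
force: [1.0, -0.5, -1.6]
grip_width: 0.0538
```

Call:
move_arm:
  moves:
    - [0.6,0.3,0,0,0,0]
    - [1.2,0.6,0,0,0,0]
    - [1.8,0.8,0,0,0,0]
    - [1.8,0.8,0,0,0,0]
    - [1.8,0.8,0,0,0,0]

```text
time_s: 26.32
tool_pos: [0.5821, -0.3082, 0.0942]
tool_rot: [-90.0, 65.0, -118.5]
force: [0.7, -0.2, -2.0]
grip_width: 0.0536
```

Call:
move_arm:
  moves:
    - [0.5,0.2,0,0,0,0]
    - [0.9,0.4,0,0,0,0]
    - [1.4,0.6,0,0,0,0]
    - [1.4,0.6,0,0,0,0]
    - [1.4,0.6,0,0,0,0]

```text
time_s: 26.73
tool_pos: [0.5821, -0.3083, 0.0927]
tool_rot: [-90.0, 65.0, -118.5]
force: [0.8, -0.7, -1.5]
grip_width: 0.054
```

Call:
move_arm:
  moves:
    - [0.5,0.2,0,0,0,0]
    - [0.9,0.4,0,0,0,0]
    - [0.9,0.4,0,0,0,0]
    - [0.9,0.4,0,0,0,0]

```text
time_s: 27.07
tool_pos: [0.5821, -0.3083, 0.0917]
tool_rot: [-90.0, 65.0, -118.5]
force: [0.9, 0.2, -2.2]
grip_width: 0.0537
```

Call:
move_arm:
  moves:
    - [0.5,0.2,0,0,0,0]
    - [0.9,0.4,0,0,0,0]
    - [0.9,0.4,0,0,0,0]
    - [0.9,0.4,0,0,0,0]

```text
time_s: 27.4
tool_pos: [0.5821, -0.3083, 0.0907]
tool_rot: [-90.0, 65.0, -118.5]
force: [0.8, -0.5, -1.8]
grip_width: 0.0534
```

Call:
move_arm:
  moves:
    - [0.5,0.2,0,0,0,0]
    - [0.9,0.4,0,0,0,0]
    - [0.9,0.4,0,0,0,0]
    - [0.9,0.4,0,0,0,0]

```text
time_s: 27.73
tool_pos: [0.582, -0.3083, 0.0901]
tool_rot: [-90.0, 65.0, -118.4]
force: [0.1, -0.2, 0.6]
grip_width: 0.0538
```

```bash
python3 - <<'E'
from plan import *
for k in ([16.4,7.6],[6.5,3],[1.8,.8],[1.4,.6],[.9,.4],[.9,.4],[.9,.4]): did(k+[0,0,0,0])
status()
from h import *
P,d=read_camera("side"); W=cloud("side",d)
cv2.imwrite("pics/side13.png",cv2.resize(P[:,:,::-1][100:240,270:430],None,fx=5,fy=5,interpolation=cv2.INTER_CUBIC))
E
```

```text
t 27.7333 q [ 35.9  48.8  23.7  84.5 -69.2 100.1  51.3] F [ 0.1 -0.2  0.6] w 53.8
cmd [ 0.5814 -0.3084  0.089 ] [ -90.01   65.   -118.53] meas [ 0.582  -0.3083  0.0901] [ -89.95   65.04 -118.42]
```

View pics/side13.png

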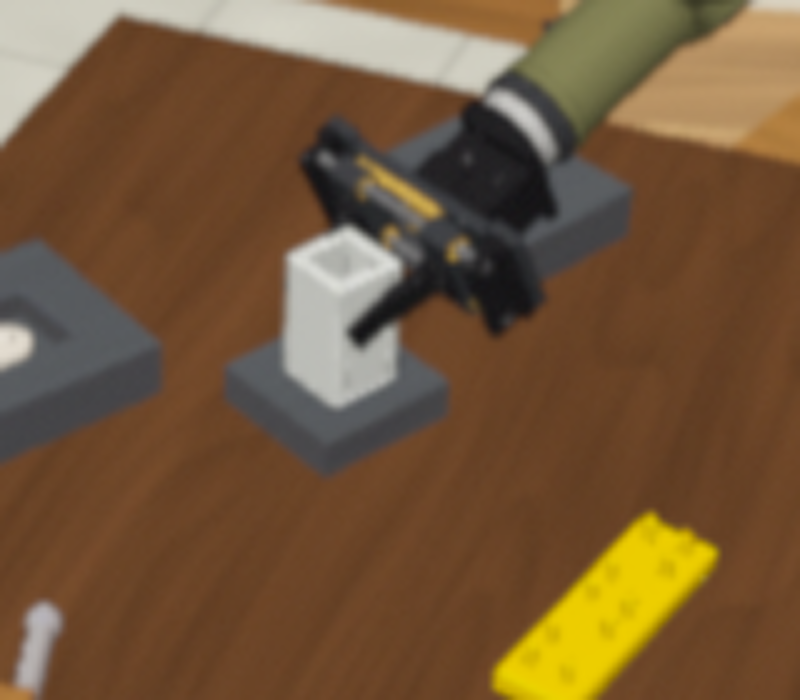

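The shoulder sits flush on the base. Release, then back straight out along the tool.

Call:
move_arm:
  moves:
    - [0,0,0,0,0,0]
    - [0,0,0,0,0,0]
    - [0,0,0,0,0,0]
    - [0,0,0,0,0,0]
    - [0,0,0,0,0,0]
    - [0,0,0,0,0,0]
    - [0,0,0,0,0,0]
    - [0,0,0,0,0,0]
    - [0,0,0,0,0,0]
  claw: 87

```text
time_s: 28.53
tool_pos: [0.582, -0.3083, 0.0898]
tool_rot: [-90.0, 65.0, -118.5]
force: [0.9, -0.3, 0.2]
grip_width: 0.0866
```

Call:
move_arm:
  moves:
    - [0,-6,0,0,0,0]
    - [0,-16,0,0,0,0]
    - [0,-28,0,0,0,0]
    - [0,-42,0,0,0,0]
    - [0,-58,0,0,0,0]
    - [0,-76,0,0,0,0]
    - [0,-94,0,0,0,0]
    - [0,-110,0,0,0,0]
    - [0,-120,0,0,0,0]
    - [0,-120,0,0,0,0]
    - [0,-120,0,0,0,0]
    - [0,-120,0,0,0,0]

```text
time_s: 29.53
tool_pos: [0.5304, -0.4033, 0.1402]
tool_rot: [-90.0, 65.1, -118.5]
force: [-1.1, 1.5, -0.1]
grip_width: 0.087
```

```bash
python3 - <<'E'
from plan import *
did([0,-120,0,0,0,0]); status()
from h import *
cen=SK+[0,0,.041]
def sq(c0,h,e1,e2): return np.array([c0+h*(a*e1+b*e2) for a,b in((1,1),(1,-1),(-1,-1),(-1,1))])
e1=np.array([np.cos(np.radians(61.5)),np.sin(np.radians(61.5)),0]); e2=np.array([-e1[1],e1[0],0])
for c in ("side","top"):
    P,d=read_camera(c); W=cloud(c,d); p=P.astype(int)
    x=(100,240,270,430)if c=="side" else (140,260,340,480)
    I=cv2.resize(P[:,:,::-1][x[0]:x[1],x[2]:x[3]],None,fx=5,fy=5,interpolation=cv2.INTER_CUBIC)
    for Q,col in ((sq(cen+[0,0,.055],.027,e1,e2),(0,0,255)),(sq(cen-[0,0,.041],.027,e1,e2),(0,255,0)),(sq(SK,.055,e1,e2),(255,255,0))):
        q=(proj(c,Q)-[x[2],x[0]]+.5)*5; cv2.polylines(I,[np.round(q).astype(int)],True,col,1)
    cv2.imwrite(f"pics/{c}14.png",I)
    m=(p.min(2)>110)&(p.max(2)-p.min(2)<40)&(np.hypot(W[...,0]-.578,W[...,1]+.315)<.05)&(W[...,2]>.11)&(W[...,2]<.14)
    Q=W[m]; print(c,len(Q),"rim z",np.percentile(Q[:,2],[50,80,95]).round(4),cv2.minAreaRect(Q[Q[:,2]>.118][:,:2].astype(np.float32)*1000))
    for n in ("tumbler","peg_counter","bottle_opener"): print(n,[(np.round(r["point"],3).tolist(),round(r["score"],2)) for r in models.spot_in(n,c)][:1])
E
```

```text
t 29.5333 q [ 43.4  50.8  26.   74.5 -66.7 109.6  48.9] F [-1.1  1.5 -0.1] w 87.0
cmd [ 0.5295 -0.404   0.1397] [ -90.01   65.   -118.53] meas [ 0.5304 -0.4033  0.1402] [ -90.02   65.07 -118.47]
side 193 rim z [0.1211 0.1251 0.1279] ((575.2225952148438, -312.9300537109375), (59.64215850830078, 59.798072814941406), 60.882015228271484)
tumbler [([0.717, 0.088, 0.069], 0.57)]
peg_counter [([0.345, -0.163, 0.016], 0.65)]
bottle_opener [([0.322, 0.101, 0.006], 0.88)]
top 245 rim z [0.1255 0.1279 0.1298] ((576.37939453125, -315.5548400878906), (54.97868347167969, 55.80765914916992), 61.26570510864258)
tumbler [([0.728, 0.074, 0.051], 0.74)]
peg_counter [([0.348, -0.176, 0.019], 0.67)]
bottle_opener [([0.313, 0.096, 0.003], 0.53)]
```

View pics/side14.png

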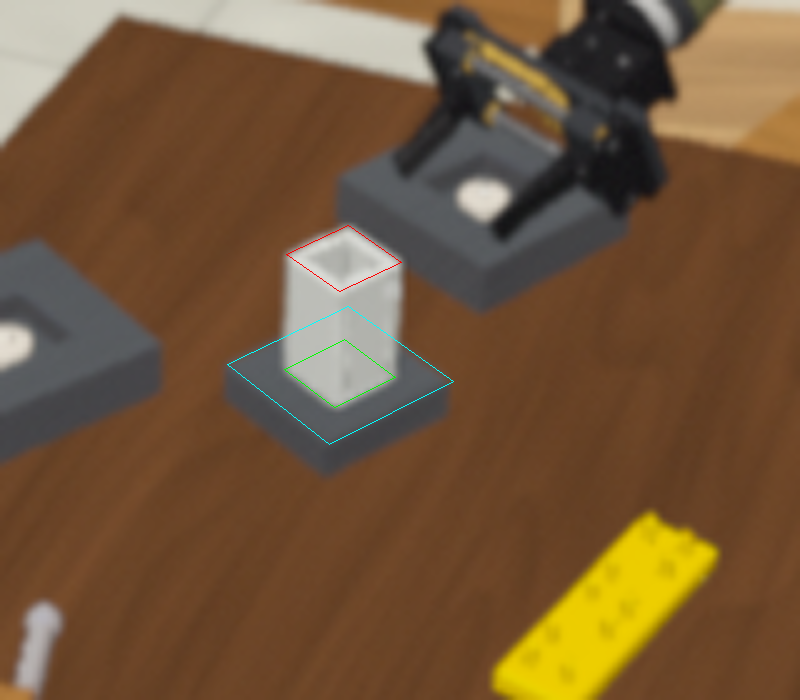

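View pics/top14.png

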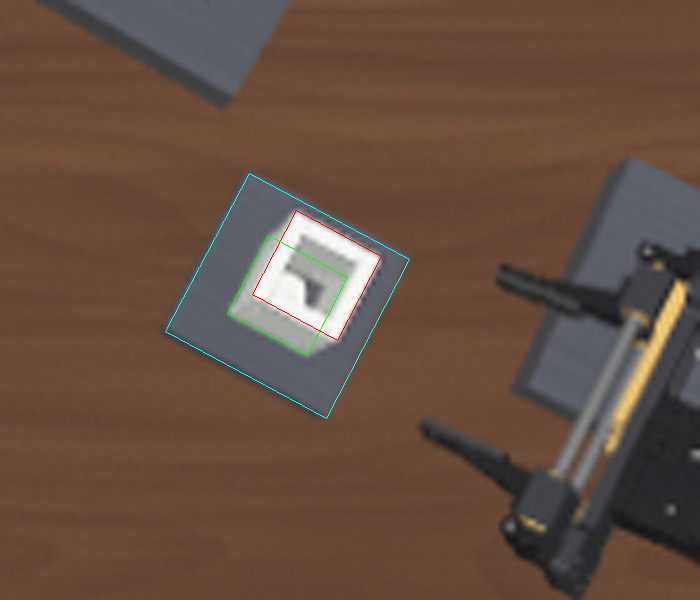

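Call:
move_arm:
  moves:
    - [0,0,0,0,0,0]
    - [0,0,0,0,0,0]
    - [0,0,0,0,0,0]
    - [0,0,0,0,0,0]

```text
time_s: 30.27
tool_pos: [0.5301, -0.4039, 0.1405]
tool_rot: [-90.0, 65.0, -118.5]
force: [-0.5, -0.7, -0.7]
grip_width: 0.087
```

```bash
python3 -c "
from cell import job
print(job.sign_off())"
```

```text
the job is handed in; nothing more can be done
None
```

The sleeve stands upright in the 110 mm lantern base, let go, and the job was handed in at about 30 s of the 72 s allowed. No verdict is reported.

**What I did**
- I slid the sleeve off the rod, laid it on its side on bare table near (0.60, -0.08), and let go.
- I gripped it again near its top end with the tool tilted 25°, turned it foot-down, and lowered it into the socket until the shoulder made contact. Then I opened the gripper and backed away.

**Last checks**
- The sleeve matches the outline I projected for a fully home pose in both cameras. Its rim is about 126–128 mm above the table; 126 mm is expected.
- From above, its centre is within about 2 mm of the socket centre in the top camera and about 3 mm in the side camera, which reads noisier.
- The robot is clear of everything. The bystanders' spotted points moved 6 mm or less, close to what the networks can resolve.

**What did not go to plan**
- During the slide I lifted about 22 mm instead of 11 mm. The sleeve still came off level, with no measurable slip in the fingers.
- The first attempt to turn the sleeve upright ran into joint limits. I backed out and inserted it from a different side of the base.
- Home came about 2–3 mm lower than planned from the pick pose. I lowered in small steps and stopped on the change in force.

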